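# Clear the latch locker and shut its over-centre hood

## Task

Draw the slide bolt on the locker fully clear, then swing the hood up past its spring's over-centre point so that it stays open by itself. Empty the locker: put every corroded hook latch into the tray that already holds a latch and every stainless pin into the tray that already holds a pin, each lying flat on the tray's floor and not on another piece; when all are out, shut the hood and slide the bolt fully home again. Keep the pieces already in the trays in their trays, and leave the blue ring, the gauge plate and the green tin where they are.

Things in the scene. Friction and masses are not known exactly. Their poses are not given: they have to be found in the camera images.
- locker: the fixed latch locker: dark teak deck, 20 thick, on the table, its top 20 above its origin. The origin is on the table's surface; the deck spans x -190 to +110 and y -195 to +195, a low 18 high teak batten across it, its near face at x +72, keeps the pieces away from the hinge. x points from its front to its hinge side, y to its left, z up. A grey hood with a clear top, 190 deep x 380 wide x 75 high, covers the deck from x -92 to +100
- hood (a joint): swing of the hood about its far-side hinge, rad: 0 shut, 1.5 against its open stop (about upright). Spring-loaded over centre: below about 1.18 rad the spring and the weight throw it shut, beyond it they throw it open against the stop and hold it there. About 5 N upward at the handle starts it
- hood_handle (a point): middle of the hood's yellow handle bar: a round bar 12 diameter, 110 long along the locker's y, 45 in front of the hood's front face (bar and hood turn together); with the hood shut it is 85 above the table and the hood's top 97. The bar is 237 in front of the hinge line and 55 above it when shut
- hood_hinge (a point): middle of the hood's hinge line, which runs along the locker's y, 30 above the table
- bolt (a joint): travel of the steel carriage of the slide bolt along its brass rail towards the locker's +y (left), m: 0 fully home, 0.065 fully drawn. Up to about 0.035 its tongue lies over a lug on the hood's front and keeps the hood shut. Friction about 2 N; the tongue slides freely over the lug when the hood is shut; stays where left
- bolt_post (a point): middle of the carriage's dark upright grip post: 20 (locker x) x 16 (locker y) wide, 46 high, its top 106 above the table, the point 83 above the table; 45 in front of the hood's front face
- tray_left: an open grey tray fixed on the table, 220 (x) x 190 (y) x 28 high outside, walls and floor 5 thick. Origin: centre of its underside; its z up, x along its long side. Stands to the robot's left of the locker
- tray_right: an open grey tray fixed on the table, 220 (x) x 190 (y) x 28 high outside, walls and floor 5 thick. Origin: centre of its underside; its z up, x along its long side. Stands to the robot's right of the locker
- latch1_mid (a point): a rust-brown corroded hook latch: straight shank 100 long x 18 wide x 18 high with a sideways hook, 16 along x, reaching 33 to its +y side at its +x end; mass about 0.14 kg. The point is the middle of the shank, 9 above its underside; x runs along the shank, z up. On the locker's deck under the hood at the start, lying roughly along the locker's x, its neighbours about 90 to the side; may be absent
- latch2_mid (a point): a rust-brown corroded hook latch: straight shank 100 long x 18 wide x 18 high with a sideways hook, 16 along x, reaching 33 to its +y side at its +x end; mass about 0.14 kg. The point is the middle of the shank, 9 above its underside; x runs along the shank, z up. On the locker's deck under the hood at the start, lying roughly along the locker's x, its neighbours about 90 to the side; may be absent
- pin1_mid (a point): a bright stainless latch pin: round shaft 16 diameter, whole length 112, with square ends (26 and 24 wide, 24 high) on which it lies without rolling; mass about 0.16 kg. The point is the middle of the shaft, 12 above its underside; x runs along the shaft, z up. The bare shaft between the ends is 84 long. On the locker's deck under the hood at the start, lying roughly along the locker's x, its neighbours about 90 to the side; may be absent
- pin2_mid (a point): a bright stainless latch pin: round shaft 16 diameter, whole length 112, with square ends (26 and 24 wide, 24 high) on which it lies without rolling; mass about 0.16 kg. The point is the middle of the shaft, 12 above its underside; x runs along the shaft, z up. The bare shaft between the ends is 84 long. On the locker's deck under the hood at the start, lying roughly along the locker's x, its neighbours about 90 to the side; may be absent
- old_latch_mid (a point): a rust-brown corroded hook latch: straight shank 100 long x 18 wide x 18 high with a sideways hook, 16 along x, reaching 33 to its +y side at its +x end; mass about 0.14 kg. The point is the middle of the shank, 9 above its underside; x runs along the shank, z up. It already lies in one of the trays, about 50 to the tray's -y side and along its x: that tray is for latches
- old_pin_mid (a point): a bright stainless latch pin: round shaft 16 diameter, whole length 112, with square ends (26 and 24 wide, 24 high) on which it lies without rolling; mass about 0.16 kg. The point is the middle of the shaft, 12 above its underside; x runs along the shaft, z up. The bare shaft between the ends is 84 long. It already lies in the other tray, about 50 to the tray's -y side and along its x: that tray is for pins
- ring: bystander: blue nylon spacer ring, 70 diameter, 18 high; origin under its centre
- gauge: bystander: aluminium gauge plate 90 x 60 x 6; origin under its centre
- oil: bystander: green tin, 60 diameter, 50 high; origin under its centre
Not all that is in view belongs to the job. Leave any red look-alike of the part that bears old_pin_mid alone. Leave any orange look-alike of the part that bears old_latch_mid alone.

How it is judged:
By the outcome, as a careful person would: the job done as asked, in the order asked, and still so for the second after the job is handed in, with the robot touching nothing.
Of latch1, pin1, latch2, pin2 only 2 to 4 are there at a start; the rules pass over those that are not, and their reading is None.
At some moment in a run one of latch1, pin1, latch2, pin2 may be knocked a few centimetres aside while the robot is not near it.
Once in a run the grip may slacken for a moment while it holds something.
It also fails if it takes over 210 s, if anything falls off the work surface, if the arm or the gripper's body presses on something with over 40 N, if the wrist force passes 120 N, or if a joint passes its speed limit or range.

## Robot

A 7-joint arm with a two-finger parallel gripper is mounted at the origin on the work surface. World frame = base frame: x ahead of the robot, y to its left, z up, the work surface at z = 0. Lengths are in m, angles in rad, forces in N, time in s.
With the tool pointing down it reaches from about 0.425 to 0.925 m from the base axis. Payload 6.8 kg.
Tool frame: the origin (TCP) lies at the very end of the fingers, on their centre line; the grasp point (between the pads) lies 19 mm behind it (arm.hold_point_z is the distance from the TCP to the grasp point, in m); z points along the fingers, y is the direction in which the jaws open and shut (so a half turn about z gives the same grasp; the last joint's range is limited). The gripper opens to 85 mm and grips with 20 to 120 N. Pads are 22 mm wide; open, the fingers measure 114 mm over their backs; the gripper's body (76 mm by 85 mm) begins 54 mm behind the grasp point. The pads swing forward as they close: fully open they stand 13 mm farther back than shut.
Start: joints at [1.193, 0.477, 0.022, 1.555, -0.011, 1.109, -0.083], TCP at [0.18, -0.651, 0.231] pointing down, gripper open.
Joint ranges: [-2.96, 2.96], [-0.34, 2.1], [-1.41, 1.46], [0.24, 2.44], [-1.37, 4.51], [0.17, 1.92], [-2.96, 2.96]. Speed limits (rad/s): [2.39, 2.39, 3.14, 3.14, 3.14, 3.14, 3.14].

## Interface

Orientations are given as a rotation vector (axis times angle).
In Python, from bench import status, cams, ticket, arm gives the robot as it stands. The module is installed in compiled form; this text tells all that it offers.
- The arm moves only by the tool carry_out, never from a script. Its argument "rows" is a list of rows, each an object with "slide": the shift along the tool's x, y, z in units of 0.15 m (1.0 is 0.15 m), a list of three; "dr": the turn, a rotation vector about the tool's x, y, z in units of 180 degrees (1.0 is 180 degrees), a list of three. A call has 1 to 20 rows; each row is the pose to reach, as a shift and turn from the pose commanded when the call began, along the tool's axes at that moment, turning the shorter way round; what a row does not reach only later rows make up. A row lasts 1/10 s, in which the tool goes at most 50 mm and 8.59 degrees, less where a joint would pass 70% of its speed; a pose out of reach is approached as far as the arm can. A call with a number of a shift or a turn outside -1 to 1 is refused whole. A call with a gripper value outside its range is refused whole. "gripper" is the closure, from -1 (fully open) to 1 (shut), set as the call begins (left out, the last holds). The fingers move at their own pace and stop on an object; "newtons" is the grip in N (left out, the last holds). Time passes only in rows, so rows that repeat a pose let the fingers close. It gives the time, the measured TCP pose, the force and the opening at its end, in the units of the state.
- status.get_state(): the state, without advancing time (a new reading comes with each control period).
- cams.snapshot(name): name is "scene" or "top"; returns the picture (420x560x3 uint8, blue, green, red); there is no depth.
- cams.calibration(name): a dict with "fovy" (degrees; the focal length in pixels is half the picture's height over the tangent of half this angle, whatever the lens; pixels are square), "cx", "cy" (the principal point, pixels), "eye" and "orientation" of the camera in the world. Camera axes: x right, y down, z forward; pixel columns grow to the right and rows downward; lengths in m; the calibration is good to about 2 mm. A picture is of the moment at which its call begins. calibration takes no time and is no camera call.
- ticket.close_job(): hands the job in, once; it reports no verdict.
Trained networks look in the newest picture that a camera, given by its name, has taken for a name from the list of things; names that differ only in an ending like _2 or _b are one class to them, and where a whole thing is asked for, a point or a joint stands for the part that bears it (a point fixed in the world has none). Each returns a list of dicts, best first, with "score" (0 to 1); they miss things now and then, are a little off and sometimes report something else, mostly with a low value. They report only what shows in the picture. A call takes as long as a camera call. They do not tell look-alikes from the thing itself.
- cams.spot_in(thing, camera): "at" ([column, row] in pixels, amid what is visible of it).
- cams.masks_of(thing, camera): "mask" (420x560 bool, what is visible of it) and "at" ([column, row] in pixels, amid what is visible of it).
The state is a dict: "time": time; "joint_positions": joint angles; "qd": joint speeds; "joint_efforts": joint torques, N m; "position": TCP position; "ee_rot": TCP orientation; "contact_force": force on the tool from outside, world axes, zero at the start; "moment": the same for the moment, N m; "width": finger opening in m.
Only numpy, scipy, OpenCV 4.12 (cv2) and the standard library are available. Lean on these libraries where they do the work, as an engineer would, in place of code of your own. Each camera call takes 0.05 s, during which the arm holds its last target.

## Working session

There is one attempt and no reset: what is moved stays moved. The work goes in short steps, Python scripts to look and compute and a tool call to move; the robot and the scene stay as the last step left them, time stands still between calls to the robot, and variables do not carry over. Pictures are saved under pics/ and viewed, and the job is handed in when it is done.

Besides the shell and the picture viewer there is one more tool, called after ">>>" in YAML: its name, and indented under it one key for each argument. carry_out: Moves the arm, as the interface text tells. Shifts and turns lie within -1 to 1; 1 stands for 0.15 m of shift or 180 degrees of turn. Its arguments: {"type":"object","properties":{"rows":{"type":"array","items":{"type":"object","properties":{"slide":{"type":"array","items":{"type":"number","minimum":-1,"maximum":1}},"dr":{"type":"array","items":{"type":"number","minimum":-1,"maximum":1}}}}},"gripper":{"type":"number"},"newtons":{"type":"number"}},"required":["rows"]}

```bash
mkdir -p pics; python3 - <<'E'
from bench import status,cams,arm
import cv2
s=status.get_state()
for k,v in s.items(): print(k,v)
for n in("scene","top"):
    print(n,cams.calibration(n)); cv2.imwrite(f"pics/{n}0.png",cams.snapshot(n))
print([a for a in dir(arm) if a[0]!='_'])
E
```

```text
time 0.0
joint_positions [ 1.19292631  0.47784899  0.02233723  1.55645486 -0.0115015   1.10929688
 -0.08305342]
qd [ 0.00033354 -0.00024396 -0.00018065  0.00169409 -0.00047037  0.00039257
 -0.00090874]
joint_efforts [-3.87498221e-05 -5.96440673e+01  1.60731085e+00 -2.81195712e+01
  1.24438381e-02  9.40502010e-03 -7.67038443e-06]
position [ 0.17972217 -0.65001527  0.23029145]
ee_rot [-3.11121983e+00 -4.22331073e-01  6.12072995e-04]
contact_force [ 0.12714207 -0.26591473  0.36185203]
moment [-0.01522831  0.03947192 -0.00208712]
width 0.08516220141254467
scene {'fovy': 46.52471406192304, 'cx': 273.45563434038706, 'cy': 207.511485856356, 'eye': array([ 1.56908199, -0.05318209,  1.06851033]), 'orientation': array([-1.71479026, -1.73455099,  0.80468327])}
top {'fovy': 53.40624378130924, 'cx': 277.96537106160287, 'cy': 208.60050642324268, 'eye': array([ 0.29917452, -0.10127165,  1.18650766]), 'orientation': array([-2.15491976,  2.12355873, -0.17271213])}
['IKError', 'hold_point_z']
```

View pics/scene0.png

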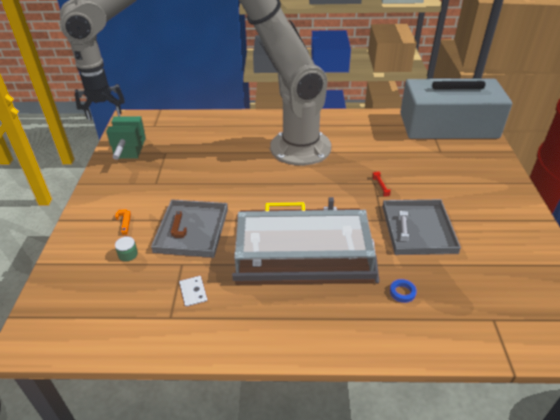

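View pics/top0.png

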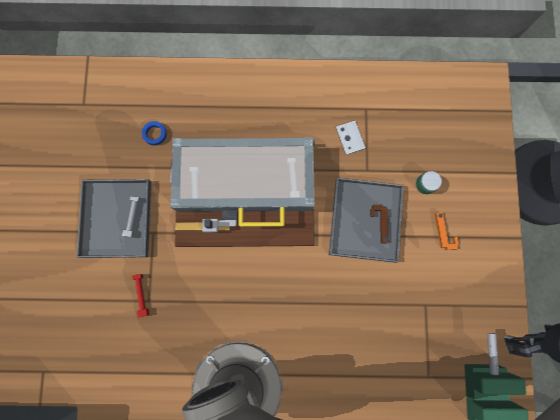

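```bash
cat > h.py <<'E'
import numpy as np, cv2
from scipy.spatial.transform import Rotation as R
from bench import status,cams,arm
def K(n):
    c=cams.calibration(n); f=210/np.tan(np.radians(c['fovy'])/2); return c,f
def proj(n,p):
    c,f=K(n); q=R.from_rotvec(c['orientation']).inv().apply(np.atleast_2d(p)-c['eye'])
    return np.c_[c['cx']+f*q[:,0]/q[:,2], c['cy']+f*q[:,1]/q[:,2]]
def back(n,uv,z):
    c,f=K(n); uv=np.atleast_2d(uv).astype(float)
    d=R.from_rotvec(c['orientation']).apply(np.c_[(uv[:,0]-c['cx'])/f,(uv[:,1]-c['cy'])/f,np.ones(len(uv))])
    return c['eye']+d*((z-c['eye'][2])/d[:,2])[:,None]
def crop(img,x0,y0,x1,y1,s,name):
    cv2.imwrite(name,cv2.resize(img[y0:y1,x0:x1],None,fx=s,fy=s,interpolation=cv2.INTER_CUBIC))
def pose():
    s=status.get_state(); return s['position'],R.from_rotvec(s['ee_rot'])
def to(p,rot=None,ref=None):
    """units of the move that take the tool from now to p, rot"""
    P,Q=pose() if ref is None else ref
    sl=Q.inv().apply(np.array(p)-P)/0.15
    dr=(Q.inv()*rot).as_rotvec()/np.pi if rot is not None else np.zeros(3)
    return np.round(sl,3).tolist(),np.round(dr,4).tolist()
def down(yaw):
    """tool z down, tool x at yaw from world x"""
    return R.from_euler('z',yaw)*R.from_euler('x',np.pi)
E
python3 - <<'E'
from h import *
t=cv2.imread('pics/top0.png');s=cv2.imread('pics/scene0.png')
crop(t,160,130,320,250,5,'pics/c1.png'); crop(s,225,190,385,290,5,'pics/c2.png')
for n in('locker','hood','hood_handle','bolt_post','tray_left','tray_right','latch1_mid','pin1_mid','ring','gauge','oil'):
    for c in('top','scene'):
        print(n,c,[(np.round(d['at'],1).tolist(),round(d['score'],2)) for d in cams.spot_in(n,c)])
print(R.from_rotvec(status.get_state()['ee_rot']).as_matrix().round(2))
E
```

```text
locker top [([240.7, 191.8], 0.7), ([361.0, 218.8], 0.26)]
locker scene [([307.1, 246.4], 0.94)]
hood top [([245.6, 175.1], 0.98)]
hood scene [([301.5, 236.4], 0.85)]
hood_handle top [([241.7, 177.4], 0.63)]
hood_handle scene [([297.9, 235.5], 0.67)]
bolt_post top [([211.5, 224.4], 0.89)]
bolt_post scene [([331.1, 206.1], 0.51), ([422.4, 224.1], 0.45)]
tray_left top [([112.3, 217.5], 0.78)]
tray_left scene [([423.3, 225.3], 0.89)]
tray_right top [([242.4, 193.2], 0.71), ([358.5, 219.3], 0.6)]
tray_right scene [([193.6, 231.0], 0.95)]
latch1_mid top []
latch1_mid scene [([403.1, 224.9], 0.51)]
pin1_mid top []
pin1_mid scene []
ring top [([147.5, 130.1], 0.82)]
ring scene [([404.9, 297.0], 0.82), ([256.1, 263.1], 0.66)]
gauge top [([349.1, 141.5], 0.73), ([243.3, 193.2], 0.3)]
gauge scene [([191.4, 293.5], 0.66)]
oil top [([427.5, 179.3], 0.71)]
oil scene [([124.0, 251.2], 0.95), ([192.7, 291.4], 0.47)]
[[ 0.96  0.27  0.  ]
 [ 0.27 -0.96 -0.  ]
 [-0.    0.   -1.  ]]
```

View pics/c1.png

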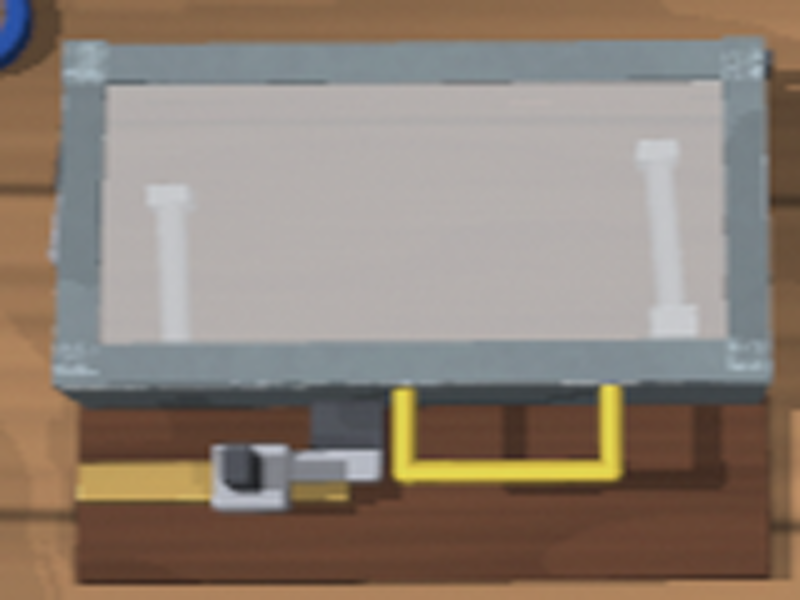

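View pics/c2.png

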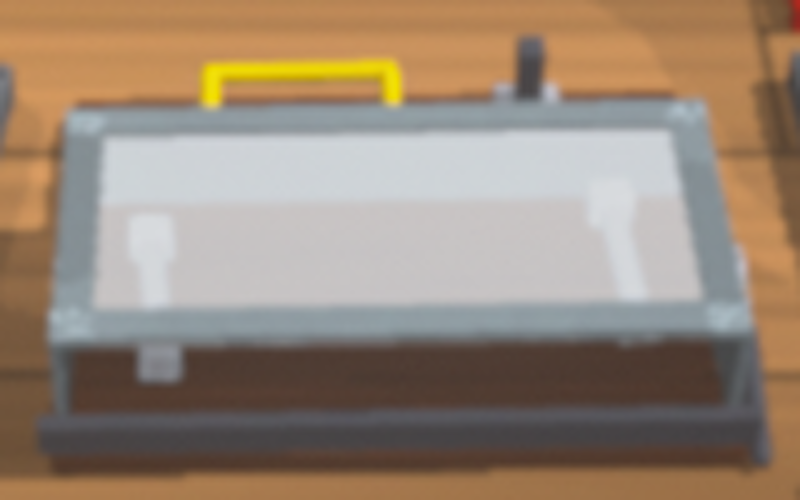

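```bash
cat > fit.py <<'E'
from h import *
from scipy.optimize import least_squares
# local pts -> pixel (top); crop coords
def fitl(pts):
    def f(v):
        r=[]
        for cam,l,uv in pts:
            c,s=np.cos(v[2]),np.sin(v[2])
            w=[v[0]+c*l[0]-s*l[1],v[1]+s*l[0]+c*l[1],l[2]]
            r+=list(proj(cam,w)[0]-uv)
        return r
    o=least_squares(f,[0.5,-0.1,0],loss='soft_l1'); return o.x,np.array(o.fun).reshape(-1,2).round(1)
E
python3 - <<'E'
from fit import *
t=lambda a,b:np.array([160+a/5,130+b/5])-.4
s=lambda a,b:np.array([225+a/5,190+b/5])-.4
pts=[('top',(-.19,.195,.02),t(78,582)),('top',(-.19,-.195,.02),t(770,580)),
('top',(.1,.19,.097),t(62,40)),('top',(.1,-.19,.097),t(770,38)),('top',(-.09,.19,.097),t(52,385)),('top',(-.09,-.19,.097),t(772,383)),
('scene',(.1,-.19,.097),s(48,338)),('scene',(.1,.19,.097),s(752,330)),('scene',(-.09,.19,.097),s(703,100)),('scene',(-.09,-.19,.097),s(70,110))]
x,r=fitl(pts);print(x,r.tolist())
# handle and post
for nm,uv,z in(('handle',t(507,470),.091),('post top',t(238,465),.106),('pinA ends',t(167,190),.044),('pinB e1',t(657,150),.044),('pinB e2',t(674,320),.044),('tongue end',t(380,465),.07)):
    w=back('top',uv,z)[0];c,q=np.cos(x[2]),np.sin(x[2]);d=w[:2]-x[:2]
    print(nm,w.round(4),'loc',(c*d[0]+q*d[1]).round(4),(-q*d[0]+c*d[1]).round(4))
for nm,uv,z in(('handle',s(302,70),.091),('post',s(530,42),.106)):
    print(nm,back('scene',uv,z)[0].round(4))
E
```

```text
[ 0.56821685 -0.00641267  0.01791841] [[-0.9, 0.7], [0.6, 0.6], [1.1, 0.1], [-0.5, 0.2], [0.5, 0.2], [0.3, 0.2], [0.2, 1.4], [0.6, 1.4], [0.5, 0.5], [-0.2, 0.1]]
handle [ 0.4344 -0.0578  0.091 ] loc -0.1348 -0.049
post top [0.433  0.0818 0.106 ] loc -0.1336 0.0907
pinA ends [0.596  0.1387 0.044 ] loc 0.0304 0.1446
pinB e1 [ 0.6235 -0.1369  0.044 ] loc 0.0529 -0.1314
pinB e2 [ 0.5257 -0.1473  0.044 ] loc -0.045 -0.1401
tongue end [0.4386 0.0115 0.07  ] loc -0.1292 0.0202
handle [ 0.4377 -0.0586  0.091 ]
post [0.4292 0.0802 0.106 ]
```

```bash
python3 - <<'E'
from h import *
L=np.array([0.5682,-.0064]);yaw=.018
print(to([.31,-.56,.25],down(yaw)))
c,s=np.cos(yaw),np.sin(yaw)
for n,l in(('post',(-.137,.0895)),('post drawn',(-.137,.1545)),('handle',(-.137,-.049)),('hinge',(.1,-.049))):
    print(n,L+[c*l[0]-s*l[1],s*l[0]+c*l[1]])
E
```

```text
([0.997, -0.351, -0.125], [0.0, 0.0, 0.0802])
post [0.42961128 0.08061963]
post drawn [0.42844134 0.1456091 ]
handle [ 0.43210415 -0.05785793]
hinge [ 0.66906575 -0.05359216]
```

>>> carry_out:
  rows:
    - {"slide": [0.99, -0.35, -0.12], "dr": [0, 0, 0.08]}
    - {"slide": [0.99, -0.35, -0.12], "dr": [0, 0, 0.08]}
    - {"slide": [0.99, -0.35, -0.12], "dr": [0, 0, 0.08]}
    - {"slide": [0.99, -0.35, -0.12], "dr": [0, 0, 0.08]}
    - {"slide": [0.99, -0.35, -0.12], "dr": [0, 0, 0.08]}

```text
time: 1.7
position: [0.3118, -0.5589, 0.2497]
ee_rot: [3.141, 0.037, 0.002]
contact_force: [-0.7, -0.8, 0.9]
width: 0.086
```

>>> carry_out:
  rows:
    - {"slide": [0.9, -1, 0]}
    - {"slide": [0.9, -1, 0]}
    - {"slide": [0.9, -1, 0]}
    - {"slide": [0.9, -1, 0]}
    - {"slide": [0.9, -1, 0]}

```text
validation failed for argument at $.ro...
```

>>> carry_out:
  rows:
    - {"slide": [0, -1, 0]}
    - {"slide": [0, -1, 0]}
    - {"slide": [0, -1, 0]}
    - {"slide": [0, -1, 0]}

```text
validation failed for argument at $.ro...
```

>>> carry_out:
  rows:
    - {"slide": [0, -1, 0]}
    - {"slide": [0, -1, 0]}
    - {"slide": [0, -1, 0]}
    - {"slide": [0, -1, 0]}

```text
validation failed for argument at $.ro...
```

```bash
python3 - <<'E'
from h import *
s=status.get_state();print(s['position'],s['joint_positions'],s['contact_force'])
print(to([.4296,.0806,.15],down(.018)))
E
```

```text
[ 0.31184532 -0.55888979  0.24968587] [ 0.94122304  0.40323152  0.03200456  1.62623128 -0.01510505  1.11167041
 -0.56980939] [-0.71412147 -0.83927638  0.86179933]
([0.885, -4.244, 0.665], [0.0, -0.0004, 0.0018])
```

>>> carry_out:
  rows:
    - {"slide": [0.9, -1, 0], "dr": [0, 0, 0]}
    - {"slide": [0.9, -1, 0], "dr": [0, 0, 0]}
    - {"slide": [0.9, -1, 0], "dr": [0, 0, 0]}
    - {"slide": [0.9, -1, 0], "dr": [0, 0, 0]}

```text
time: 2.1
position: [0.4391, -0.4102, 0.2492]
ee_rot: [3.141, 0.023, -0.001]
contact_force: [0.8, -0.1, 0.2]
width: 0.0855
```

>>> carry_out:
  rows:
    - {"slide": [0, -1, 0], "dr": [0, 0, 0]}
    - {"slide": [0, -1, 0], "dr": [0, 0, 0]}
    - {"slide": [0, -1, 0], "dr": [0, 0, 0]}

```text
time: 2.4
position: [0.436, -0.2597, 0.249]
ee_rot: [3.141, 0.024, -0.001]
contact_force: [0.5, 0.6, 0.1]
width: 0.0855
```

>>> carry_out:
  rows:
    - {"slide": [0, -1, 0], "dr": [0, 0, 0]}
    - {"slide": [0, -1, 0], "dr": [0, 0, 0]}
    - {"slide": [0, -1, 0], "dr": [0, 0, 0]}

```text
time: 2.7
position: [0.4338, -0.1099, 0.2494]
ee_rot: [3.141, 0.023, 0.001]
contact_force: [1.7, -0.1, 0.1]
width: 0.0853
```

>>> carry_out:
  rows:
    - {"slide": [0, -1, 0], "dr": [0, 0, 0]}
    - {"slide": [0, -1, 0], "dr": [0, 0, 0]}
    - {"slide": [0, -1, 0], "dr": [0, 0, 0]}
    - {"slide": [0, -1, 0.4], "dr": [0, 0, 0]}
    - {"slide": [0, -1, 0.4], "dr": [0, 0, 0]}

```text
time: 3.2
position: [0.4294, 0.0393, 0.1861]
ee_rot: [3.14, 0.029, -0.009]
contact_force: [-0.6, -0.4, -0.2]
width: 0.0855
```

```bash
python3 - <<'E'
from h import *
s=status.get_state();print(s['time'],s['position'],s['joint_positions'],s['contact_force'])
print(to([.4296,.0806,.078],down(.018)))
E
```

```text
3.2 [0.42941056 0.03929729 0.18611891] [ 0.12197395  0.15902329 -0.38920052  2.13228408  0.07841356  0.86944286
 -1.86611212] [-0.56879285 -0.37851654 -0.22250735]
([0.011, -0.276, 0.72], [0.0004, 0.0018, 0.0002])
```

>>> carry_out:
  rows:
    - {"slide": [0, -0.28, 0], "dr": [0, 0, 0]}
    - {"slide": [0, -0.28, 0], "dr": [0, 0, 0]}
    - {"slide": [0, -0.28, 0.35], "dr": [0, 0, 0]}
    - {"slide": [0, -0.28, 0.5], "dr": [0, 0, 0]}
    - {"slide": [0, -0.28, 0.68], "dr": [0, 0, 0]}
    - {"slide": [0, -0.28, 0.72], "dr": [0, 0, 0]}
    - {"slide": [0, -0.28, 0.72], "dr": [0, 0, 0]}

```text
time: 3.9
position: [0.4311, 0.0809, 0.0811]
ee_rot: [3.14, 0.025, -0.003]
contact_force: [-0.5, 1.3, 0.6]
width: 0.0856
```

>>> carry_out:
  rows:
    - {"slide": [0, 0, 0], "dr": [0, 0, 0]}
    - {"slide": [0, 0, 0], "dr": [0, 0, 0]}
    - {"slide": [0, 0, 0], "dr": [0, 0, 0]}
    - {"slide": [0, 0, 0], "dr": [0, 0, 0]}
    - {"slide": [0, 0, 0], "dr": [0, 0, 0]}
    - {"slide": [0, 0, 0], "dr": [0, 0, 0]}
    - {"slide": [0, 0, 0], "dr": [0, 0, 0]}
    - {"slide": [0, 0, 0], "dr": [0, 0, 0]}
  gripper: 1
  newtons: 40

```text
time: 4.7
position: [0.4313, 0.0826, 0.0819]
ee_rot: [3.141, 0.03, 0.001]
contact_force: [-1.6, -0.6, 5.9]
width: 0.0152
```

>>> carry_out:
  rows:
    - {"slide": [0, -0.1, 0], "dr": [0, 0, 0]}
    - {"slide": [0, -0.2, 0], "dr": [0, 0, 0]}
    - {"slide": [0, -0.3, 0], "dr": [0, 0, 0]}
    - {"slide": [0, -0.38, 0], "dr": [0, 0, 0]}
    - {"slide": [0, -0.42, 0], "dr": [0, 0, 0]}
    - {"slide": [0, -0.44, 0], "dr": [0, 0, 0]}
    - {"slide": [0, -0.45, 0], "dr": [0, 0, 0]}
    - {"slide": [0, -0.45, 0], "dr": [0, 0, 0]}

```text
time: 5.5
position: [0.4298, 0.1462, 0.0818]
ee_rot: [3.136, 0.026, -0.002]
contact_force: [-1.8, -12.0, 12.7]
width: 0.0154
```

>>> carry_out:
  rows:
    - {"slide": [0, 0.02, 0.02], "dr": [0, 0, 0]}
    - {"slide": [0, 0.02, 0.02], "dr": [0, 0, 0]}
    - {"slide": [0, 0.02, 0], "dr": [0, 0, 0]}
    - {"slide": [0, 0.02, 0], "dr": [0, 0, 0]}
  gripper: -0.3

```text
time: 5.9
position: [0.43, 0.1477, 0.0817]
ee_rot: [-3.141, -0.03, -0.001]
contact_force: [-0.2, 0.2, -0.7]
width: 0.0559
```

>>> carry_out:
  rows:
    - {"slide": [0, 0, -0.3], "dr": [0, 0, 0]}
    - {"slide": [0, 0, -0.6], "dr": [0, 0, 0]}
    - {"slide": [0, 0.3, -0.8], "dr": [0, 0, -0.25]}
    - {"slide": [0, 0.7, -0.8], "dr": [0, 0, -0.25]}
    - {"slide": [0, 1, -0.8], "dr": [0, 0, -0.25]}
    - {"slide": [0, 1, -0.8], "dr": [0, 0, -0.25]}
    - {"slide": [0, 1, -0.8], "dr": [0, 0, -0.25]}
    - {"slide": [0, 1, -0.8], "dr": [0, 0, -0.4]}
    - {"slide": [0, 1, -0.8], "dr": [0, 0, -0.4]}
    - {"slide": [0, 1, -0.8], "dr": [0, 0, -0.4]}
    - {"slide": [0, 1, -0.8], "dr": [0, 0, -0.5]}
    - {"slide": [0, 1, -0.8], "dr": [0, 0, -0.5]}
    - {"slide": [0, 1, -0.8], "dr": [0, 0, -0.5]}

```text
time: 7.2
position: [0.4326, -0.0025, 0.2014]
ee_rot: [2.215, 2.228, 0.0]
contact_force: [0.3, 0.1, 0.3]
width: 0.0556
```

```bash
python3 - <<'E'
from h import *
s=status.get_state();print(s['time'],s['position'],s['joint_positions'],s['contact_force'],s['width'])
print(to([.4321,-.0579,.070],down(.018+np.pi/2)))
t=cams.snapshot('top');crop(t,160,130,320,250,5,'pics/c3.png')
s=cams.snapshot('scene');crop(s,225,150,385,270,5,'pics/c4.png')
E
```

```text
7.2 [ 0.43259092 -0.00251873  0.20136509] [ 0.33666371  0.1482099  -0.51204576  2.11033455  0.09211138  0.90369554
 -0.22225269] [0.25199827 0.05076433 0.30777307] 0.05556294029855588
([-0.369, -0.005, 0.876], [0.0001, -0.0, -0.004])
```

View pics/c3.png

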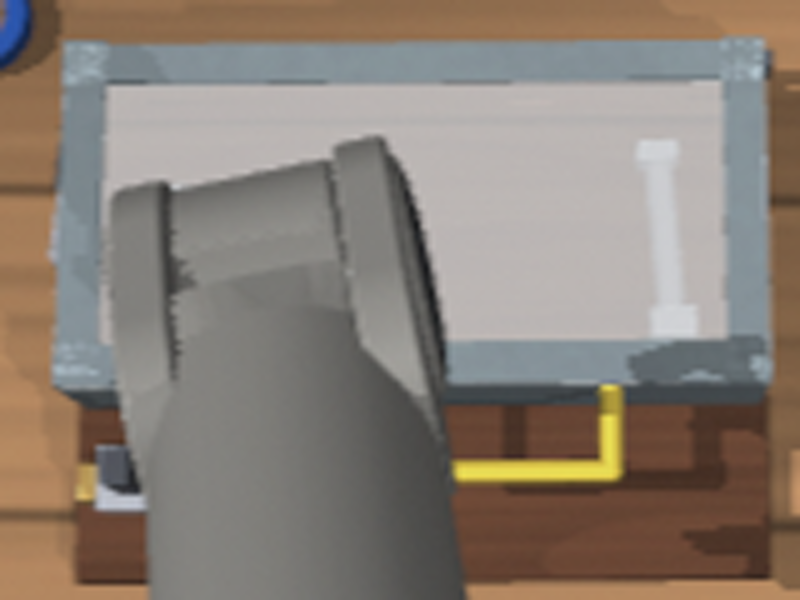

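View pics/c4.png

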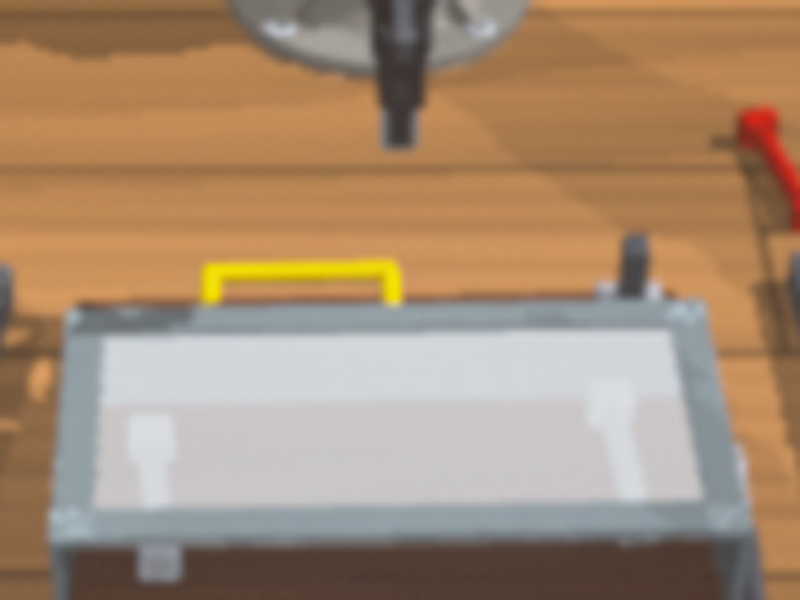

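>>> carry_out:
  rows:
    - {"slide": [-0.37, 0, 0], "dr": [0, 0, 0]}
    - {"slide": [-0.37, 0, 0.3], "dr": [0, 0, 0]}
    - {"slide": [-0.37, 0, 0.6], "dr": [0, 0, 0]}
    - {"slide": [-0.37, 0, 0.75], "dr": [0, 0, 0]}
    - {"slide": [-0.37, 0, 0.85], "dr": [0, 0, 0]}
    - {"slide": [-0.37, 0, 0.89], "dr": [0, 0, 0]}
    - {"slide": [-0.37, 0, 0.89], "dr": [0, 0, 0]}
  gripper: 0.1

```text
time: 8.0
position: [0.4323, -0.0581, 0.0674]
ee_rot: [-2.224, -2.217, 0.001]
contact_force: [0.1, 0.7, -0.1]
width: 0.0385
```

>>> carry_out:
  rows:
    - {"slide": [0, 0, 0], "dr": [0, 0, 0]}
    - {"slide": [0, 0, 0], "dr": [0, 0, 0]}
    - {"slide": [0, 0, 0], "dr": [0, 0, 0]}
    - {"slide": [0, 0, 0], "dr": [0, 0, 0]}
    - {"slide": [0, 0, 0], "dr": [0, 0, 0]}
    - {"slide": [0, 0, 0], "dr": [0, 0, 0]}
  gripper: 1
  newtons: 40

```text
time: 8.6
position: [0.4339, -0.0584, 0.0688]
ee_rot: [2.221, 2.218, 0.003]
contact_force: [1.5, 0.7, 6.7]
width: 0.0104
```

```bash
python3 - <<'E'
from h import *
P,Q=pose();print(P,status.get_state()['contact_force'])
hx=.6691;
# offset bar->TCP assumed const
b0=np.array([hx-.237,.03+.055])
for th in np.arange(0,1.5,.1):
    a=.2280+th; r=.2433
    d=np.array([hx-r*np.cos(a),.03+r*np.sin(a)])-b0
    print(round(th,2),to(P+[d[0],d[0]*.018,d[1]])[0])
E
```

```text
[ 0.43392085 -0.05839214  0.06879291] [1.45357022 0.69356344 6.68560844]
0.0 [-0.0, -0.0, 0.0]
0.1 [0.001, 0.045, -0.156]
0.2 [0.002, 0.105, -0.306]
0.3 [0.003, 0.18, -0.45]
0.4 [0.005, 0.269, -0.586]
0.5 [0.007, 0.371, -0.712]
0.6 [0.009, 0.485, -0.827]
0.7 [0.011, 0.61, -0.93]
0.8 [0.014, 0.745, -1.02]
0.9 [0.017, 0.888, -1.096]
1.0 [0.02, 1.038, -1.158]
1.1 [0.023, 1.193, -1.204]
1.2 [0.026, 1.353, -1.235]
1.3 [0.029, 1.514, -1.249]
1.4 [0.032, 1.676, -1.248]
```

>>> carry_out:
  rows:
    - {"slide": [0, 0.02, -0.08], "dr": [0, 0, 0]}
    - {"slide": [0.001, 0.045, -0.156], "dr": [0, 0, 0]}
    - {"slide": [0.001, 0.075, -0.23], "dr": [0, 0, 0]}
    - {"slide": [0.002, 0.105, -0.306], "dr": [0, 0, 0]}
    - {"slide": [0.003, 0.14, -0.378], "dr": [0, 0, 0]}
    - {"slide": [0.003, 0.18, -0.45], "dr": [0, 0, 0]}
    - {"slide": [0.004, 0.225, -0.518], "dr": [0, 0, 0]}
    - {"slide": [0.005, 0.269, -0.586], "dr": [0, 0, 0]}
    - {"slide": [0.006, 0.32, -0.65], "dr": [0, 0, 0]}
    - {"slide": [0.007, 0.371, -0.712], "dr": [0, 0, 0]}
    - {"slide": [0.008, 0.428, -0.77], "dr": [0, 0, 0]}
    - {"slide": [0.009, 0.485, -0.827], "dr": [0, 0, 0]}
    - {"slide": [0.01, 0.547, -0.88], "dr": [0, 0, 0]}
    - {"slide": [0.011, 0.61, -0.93], "dr": [0, 0, 0]}

```text
time: 10.0
position: [0.5201, -0.0565, 0.2082]
ee_rot: [-2.218, -2.215, 0.012]
contact_force: [-17.5, 3.6, 15.6]
width: 0.0105
```

```bash
python3 - <<'E'
from h import *
s=status.get_state();P=s['position'];print(P,s['contact_force'],s['width'],s['joint_positions'])
hx=.6691
for th in np.arange(.7,1.5,.1):
    a=.2280+th; r=.2433
    d=np.array([hx-r*np.cos(a),.03+r*np.sin(a)])-[hx-.237,.085]
    print(round(th,2),to([.4335+d[0],-.0584+d[0]*.018,.0675+d[1]])[0])
crop(cams.snapshot('scene'),0,0,560,420,1.4,'pics/c5.png')
E
```

```text
[ 0.52005162 -0.05651675  0.20817617] [-17.45118835   3.61484054  15.60765995] 0.010475089587083007 [ 0.36574479  0.29378281 -0.44959001  1.90956507  0.15203339  0.98148519
 -0.1546283 ]
0.7 [-0.002, 0.031, 0.006]
0.8 [0.001, 0.164, -0.086]
0.9 [0.004, 0.306, -0.164]
1.0 [0.007, 0.456, -0.228]
1.1 [0.01, 0.61, -0.276]
1.2 [0.013, 0.769, -0.309]
1.3 [0.016, 0.93, -0.325]
1.4 [0.019, 1.092, -0.326]
```

View pics/c5.png

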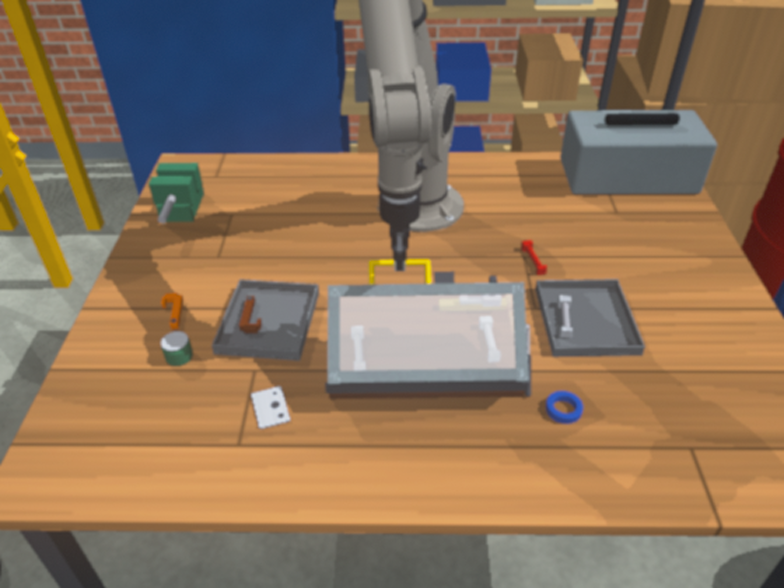

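>>> carry_out:
  rows:
    - {"slide": [0, 0.05, -0.06], "dr": [0, 0, 0]}
    - {"slide": [0.002, 0.12, -0.108], "dr": [0, 0, 0]}
    - {"slide": [0.004, 0.195, -0.15], "dr": [0, 0, 0]}
    - {"slide": [0.005, 0.265, -0.188], "dr": [0, 0, 0]}
    - {"slide": [0.006, 0.34, -0.222], "dr": [0, 0, 0]}
    - {"slide": [0.007, 0.419, -0.254], "dr": [0, 0, 0]}
    - {"slide": [0.009, 0.497, -0.28], "dr": [0, 0, 0]}
    - {"slide": [0.01, 0.576, -0.302], "dr": [0, 0, 0]}
    - {"slide": [0.012, 0.657, -0.32], "dr": [0, 0, 0]}
    - {"slide": [0.013, 0.738, -0.335], "dr": [0, 0, 0]}
    - {"slide": [0.015, 0.82, -0.345], "dr": [0, 0, 0]}
    - {"slide": [0.016, 0.9, -0.351], "dr": [0, 0, 0]}

```text
time: 11.25
position: [0.6603, -0.0535, 0.2618]
ee_rot: [2.222, 2.22, 0.003]
contact_force: [-0.6, 2.6, 8.6]
width: 0.0102
```

>>> carry_out:
  rows:
    - {"slide": [0.001, 0.06, 0], "dr": [0, 0, 0]}
    - {"slide": [0.002, 0.12, 0], "dr": [0, 0, 0]}
    - {"slide": [0.003, 0.17, 0], "dr": [0, 0, 0]}
    - {"slide": [0.004, 0.21, 0.01], "dr": [0, 0, 0]}
    - {"slide": [0.005, 0.25, 0.015], "dr": [0, 0, 0]}

```text
time: 11.75
position: [0.6985, -0.0527, 0.2599]
ee_rot: [2.221, 2.219, 0.006]
contact_force: [0.5, 4.5, 8.5]
width: 0.0105
```

```bash
python3 - <<'E'
from h import *
s=status.get_state();P=s['position'];print(P,s['contact_force'],s['width'],s['joint_positions'])
crop(cams.snapshot('scene'),0,0,560,420,1.4,'pics/c6.png')
E
```

```text
[ 0.69849569 -0.05268584  0.25985041] [0.52778907 4.47826044 8.49288238] 0.010510909736385153 [ 0.25894859  0.52934515 -0.41029087  1.43491988  0.21541552  1.21730531
 -0.17545268]
```

View pics/c6.png

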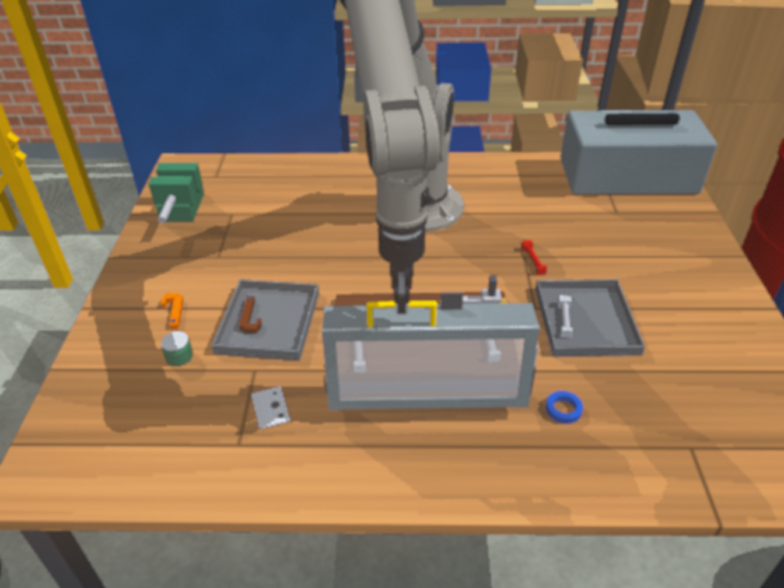

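>>> carry_out:
  rows:
    - {"slide": [0, 0.02, 0], "dr": [0, 0, 0]}
    - {"slide": [0, 0.03, 0], "dr": [0, 0, 0]}
    - {"slide": [0, 0.03, -0.1], "dr": [0, 0, 0]}
    - {"slide": [0, 0.03, -0.3], "dr": [0, 0, 0]}
    - {"slide": [0, 0.03, -0.6], "dr": [0, 0, 0]}
  gripper: -0.1

```text
time: 12.3
position: [0.6994, -0.0552, 0.3466]
ee_rot: [-2.222, -2.216, 0.007]
contact_force: [0.5, 0.7, -0.5]
width: 0.0473
```

>>> carry_out:
  rows:
    - {"slide": [0, -0.4, -0.1], "dr": [0, 0, 0]}
    - {"slide": [0, -0.8, -0.1], "dr": [0, 0, 0]}
    - {"slide": [0, -1, -0.1], "dr": [0, 0, 0]}
    - {"slide": [0, -1, -0.1], "dr": [0, 0, 0]}

```text
time: 12.7
position: [0.5448, -0.0546, 0.3633]
ee_rot: [-2.224, -2.218, 0.008]
contact_force: [0.9, -0.2, 0.3]
width: 0.0471
```

>>> carry_out:
  rows:
    - {"slide": [0, -0.5, -0.1], "dr": [0, 0, -0.25]}
    - {"slide": [0, -0.8, -0.1], "dr": [0, 0, -0.25]}
    - {"slide": [0, -0.8, -0.1], "dr": [0, 0, -0.25]}
    - {"slide": [0, -0.8, -0.1], "dr": [0, 0, -0.25]}
    - {"slide": [0, -0.8, -0.1], "dr": [0, 0, -0.25]}
    - {"slide": [0, -0.8, -0.1], "dr": [0, 0, -0.25]}
    - {"slide": [0, -0.8, -0.1], "dr": [0, 0, -0.4]}
    - {"slide": [0, -0.8, -0.1], "dr": [0, 0, -0.4]}
    - {"slide": [0, -0.8, -0.1], "dr": [0, 0, -0.4]}
    - {"slide": [0, -0.8, -0.1], "dr": [0, 0, -0.5]}
    - {"slide": [0, -0.8, -0.1], "dr": [0, 0, -0.5]}
  gripper: -1

```text
time: 13.8
position: [0.4314, -0.054, 0.3787]
ee_rot: [0.049, 3.14, -0.001]
contact_force: [0.4, 0.0, 0.2]
width: 0.0855
```

```bash
python3 - <<'E'
from h import *
s=status.get_state();P=s['position'];print(s['time'],P,s['contact_force'],s['width'],s['joint_positions'])
crop(cams.snapshot('top'),60,110,440,290,2.1,'pics/c7.png')
crop(cams.snapshot('scene'),140,150,500,330,2.2,'pics/c8.png')
for n in('pin1_mid','latch1_mid','old_pin_mid','old_latch_mid'):
    for c in('top','scene'):
        print(n,c,[(np.round(d['at'],1).tolist(),round(d['score'],2)) for d in cams.spot_in(n,c)])
E
```

```text
13.8 [ 0.43140016 -0.05398429  0.37866155] [0.40247709 0.01978691 0.19669842] 0.08545361446021445 [ 0.4576478  -0.02384638 -0.45973115  1.85634732 -0.01040491  1.30584143
  1.54038824]
pin1_mid top [([287.5, 178.4], 0.64)]
pin1_mid scene []
latch1_mid top [([348.4, 141.4], 0.67), ([381.8, 220.6], 0.65)]
latch1_mid scene [([348.8, 214.6], 0.6)]
old_pin_mid top [([137.6, 296.6], 0.77), ([126.9, 222.0], 0.75), ([290.5, 180.4], 0.3)]
old_pin_mid scene [([308.4, 250.3], 0.66), ([405.2, 225.4], 0.61), ([382.5, 185.8], 0.45)]
old_latch_mid top [([441.2, 234.2], 0.57), ([383.2, 222.8], 0.56)]
old_latch_mid scene [([126.8, 217.0], 0.8), ([176.1, 224.8], 0.6)]
```

View pics/c7.png

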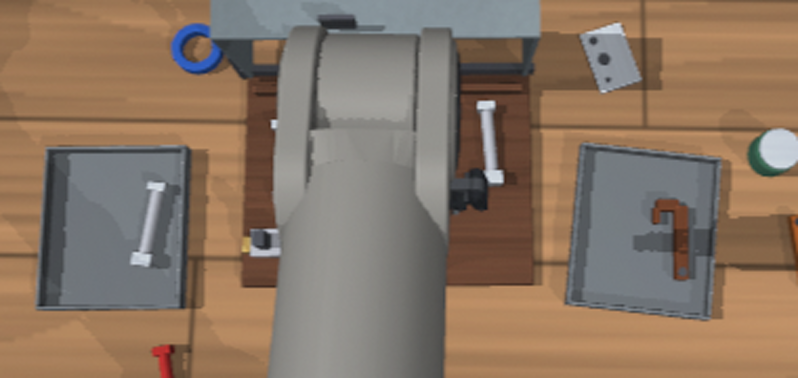

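View pics/c8.png

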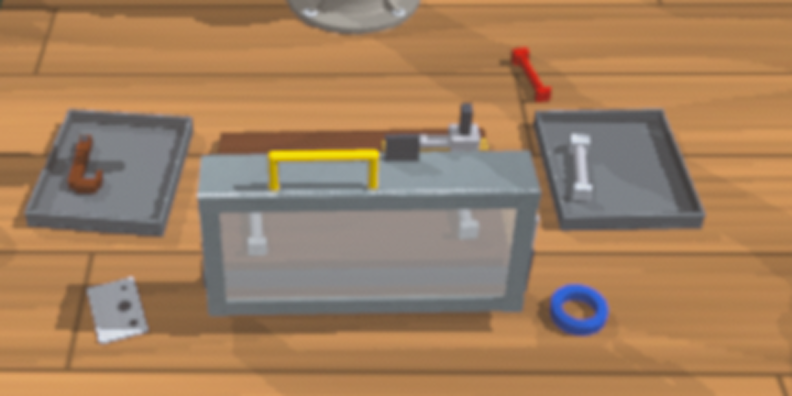

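>>> carry_out:
  rows:
    - {"slide": [0, -1, 0], "dr": [0, 0, 0]}
    - {"slide": [0, -1, 0], "dr": [0, 0, 0]}
    - {"slide": [0, -1, 0], "dr": [0, 0, 0]}

```text
time: 14.6
position: [0.4252, -0.205, 0.378]
ee_rot: [0.057, 3.141, -0.001]
contact_force: [1.2, 0.4, -1.0]
width: 0.0857
```

>>> carry_out:
  rows:
    - {"slide": [0, -1, 0], "dr": [0, 0, 0]}
    - {"slide": [0, -1, 0], "dr": [0, 0, 0]}
    - {"slide": [0, -1, 0], "dr": [0, 0, 0]}

```text
time: 14.9
position: [0.4196, -0.3554, 0.3778]
ee_rot: [0.059, 3.141, -0.001]
contact_force: [0.5, 0.2, 0.2]
width: 0.0855
```

```bash
python3 - <<'E'
from h import *
s=status.get_state();P=s['position'];print(s['time'],P,s['contact_force'],s['width'],s['joint_positions'])
t=cams.snapshot('top');cv2.imwrite('pics/top9.png',t)
crop(t,160,130,320,250,5,'pics/c9.png')
crop(t,70,170,160,270,6,'pics/c10.png')
E
```

```text
14.9 [ 0.41958589 -0.35539405  0.37780057] [0.47127914 0.2082782  0.24032451] 0.08548081136616338 [ 0.73987382  0.17259954 -0.1753876   1.64690107  0.03110958  1.32449273
  2.09274375]
```

View pics/c9.png

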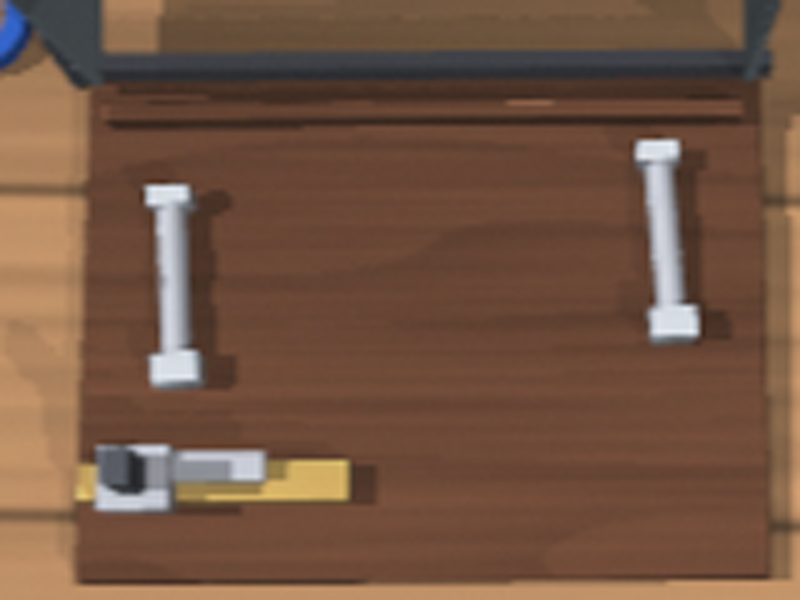

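View pics/c10.png

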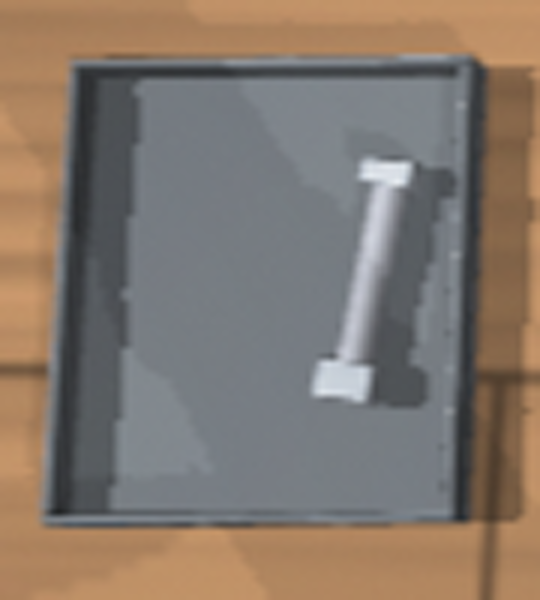

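```bash
python3 - <<'E'
from h import *
from fit import fitl
t=lambda a,b:np.array([160+a/5,130+b/5])-.4
u=lambda a,b:np.array([70+a/6,170+b/6])-.4
def seg(n,a,b,z):
    w=back('top',np.array([a,b]),z);m=w.mean(0);d=w[0]-w[1]
    print(n,w[:,:2].round(4).tolist(),'mid',m.round(4),'yaw',np.arctan2(d[1],d[0]).round(3),'len',np.linalg.norm(d).round(4))
seg('A',t(168,195),t(175,366),.044);seg('B',t(657,150),t(673,321),.044)
seg('old',u(386,170),u(342,378),.029)
x,r=fitl([('top',(.11,.095,.028),u(74,60)),('top',(.11,-.095,.028),u(472,58)),('top',(-.11,.095,.028),u(46,520)),('top',(-.11,-.095,.028),u(460,520))])
print(x,r.tolist())
m=cams.masks_of('old_pin_mid','top')
for d in m:
    ys,xs=np.nonzero(d['mask']); print(d['score'],cv2.minAreaRect(np.c_[xs,ys].astype(np.float32)))
E
```

```text
A [[0.5931, 0.138], [0.4956, 0.1296]] mid [0.5443 0.1338 0.044 ] yaw 0.086 len 0.0979
B [[0.6235, -0.1369], [0.5252, -0.1467]] mid [ 0.5743 -0.1418  0.044 ] yaw 0.1 len 0.0988
old [[0.5095, 0.304], [0.4113, 0.3176]] mid [0.4604 0.3108 0.029 ] yaw -0.138 len 0.0991
[0.4537973  0.35766636 0.02828275] [[-0.1, -0.3], [0.6, -0.8], [-0.3, 1.0], [-0.2, 0.1]]
0.82 ((139.9910430908203, 294.9336853027344), (42.023441314697266, 11.302672386169434), 82.303955078125)
0.5 ((131.42306518554688, 215.8846435546875), (10.59027099609375, 41.96885299682617), 11.309932708740234)
```

```bash
python3 - <<'E'
from h import *
print(to([.5743,-.1418,.12],down(np.pi+.1)))
E
```

```text
([-0.981, 1.511, 1.705], [-0.0005, -0.0007, -0.0471])
```

>>> carry_out:
  rows:
    - {"slide": [-0.3, 0.5, 0.3], "dr": [0, 0, -0.04]}
    - {"slide": [-0.6, 0.9, 0.7], "dr": [0, 0, -0.047]}
    - {"slide": [-0.9, 0.9, 0.9], "dr": [0, 0, -0.047]}
    - {"slide": [-0.95, 0.9, 0.9], "dr": [0, 0, -0.047]}

```text
time: 15.4
position: [0.5382, -0.2394, 0.2663]
ee_rot: [-0.173, 3.136, -0.0]
contact_force: [0.0, -0.6, 0.3]
width: 0.0855
```

```bash
python3 - <<'E'
from h import *
print(to([.5743,-.1418,.12],down(np.pi+.1)),to([.5743,-.1418,.023],down(np.pi+.1)))
E
```

```text
([-0.311, 0.62, 0.975], [-0.0001, 0.0002, 0.0033]) ([-0.31, 0.62, 1.622], [-0.0001, 0.0002, 0.0033])
```

>>> carry_out:
  rows:
    - {"slide": [-0.2, 0.3, 0.1], "dr": [0, 0, 0.003]}
    - {"slide": [-0.31, 0.62, 0.3], "dr": [0, 0, 0.003]}
    - {"slide": [-0.31, 0.62, 0.6], "dr": [0, 0, 0.003]}
    - {"slide": [-0.31, 0.62, 0.85], "dr": [0, 0, 0.003]}
    - {"slide": [-0.31, 0.62, 0.98], "dr": [0, 0, 0.003]}
    - {"slide": [-0.31, 0.62, 0.98], "dr": [0, 0, 0.003]}

```text
time: 16.0
position: [0.5709, -0.1424, 0.1168]
ee_rot: [0.159, -3.131, -0.003]
contact_force: [-0.0, 0.1, -0.2]
width: 0.0855
```

```bash
python3 - <<'E'
from h import *
print(to([.5743,-.1418,.023],down(np.pi+.1)))
t=cams.snapshot('top');crop(t,160,130,320,250,5,'pics/c11.png')
crop(cams.snapshot('scene'),200,130,400,290,4,'pics/c12.png')
E
```

```text
([-0.027, 0.0, 0.625], [0.0007, -0.002, 0.0006])
```

View pics/c11.png

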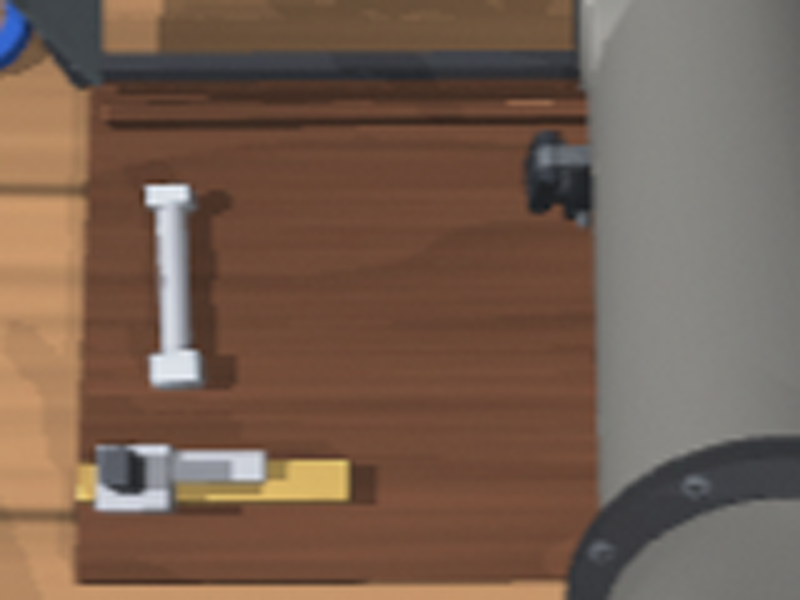

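View pics/c12.png

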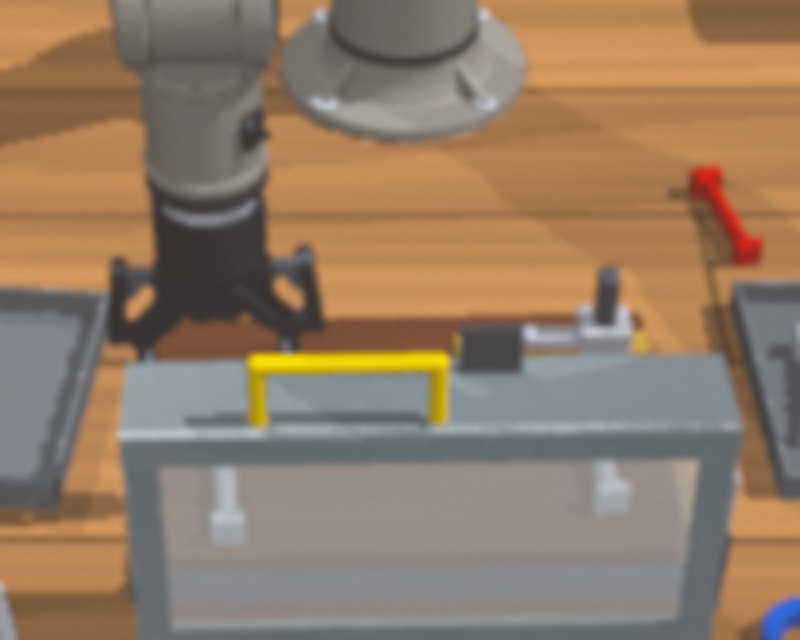

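>>> carry_out:
  rows:
    - {"slide": [-0.027, 0, 0.2], "dr": [0, 0, 0]}
    - {"slide": [-0.027, 0, 0.38], "dr": [0, 0, 0]}
    - {"slide": [-0.027, 0, 0.5], "dr": [0, 0, 0]}
    - {"slide": [-0.027, 0, 0.58], "dr": [0, 0, 0]}
    - {"slide": [-0.027, 0, 0.62], "dr": [0, 0, 0]}
    - {"slide": [-0.027, 0, 0.62], "dr": [0, 0, 0]}

```text
time: 16.7
position: [0.5779, -0.1432, 0.0276]
ee_rot: [-0.159, 3.137, -0.0]
contact_force: [-0.0, 0.1, 0.3]
width: 0.085
```

>>> carry_out:
  rows:
    - {"slide": [0, 0, 0], "dr": [0, 0, 0]}
    - {"slide": [0, 0, 0], "dr": [0, 0, 0]}
    - {"slide": [0, 0, 0], "dr": [0, 0, 0]}
    - {"slide": [0, 0, 0], "dr": [0, 0, 0]}
    - {"slide": [0, 0, 0], "dr": [0, 0, 0]}
    - {"slide": [0, 0, 0], "dr": [0, 0, 0]}
    - {"slide": [0, 0, 0], "dr": [0, 0, 0]}
  gripper: 1
  newtons: 70

```text
time: 17.4
position: [0.5775, -0.143, 0.0276]
ee_rot: [-0.159, 3.137, -0.0]
contact_force: [-1.4, 0.7, 5.8]
width: 0.0129
```

>>> carry_out:
  rows:
    - {"slide": [0, 0, -0.1], "dr": [0, 0, 0]}
    - {"slide": [0, 0, -0.3], "dr": [0, 0, 0]}
    - {"slide": [0, 0, -0.5], "dr": [0, 0, 0]}
    - {"slide": [0, 0, -0.7], "dr": [0, 0, 0]}
    - {"slide": [0, 0, -0.9], "dr": [0, 0, 0]}
    - {"slide": [0, 0, -0.9], "dr": [0, 0, 0]}

```text
time: 18.0
position: [0.5801, -0.1433, 0.1672]
ee_rot: [-0.159, 3.13, -0.003]
contact_force: [0.8, -0.0, -2.2]
width: 0.0131
```

```bash
python3 - <<'E'
from h import *
P,Q=pose();print(P,status.get_state()['width'])
print(to([.454,.41,.2],down(np.pi+.03)))
crop(cams.snapshot('scene'),200,130,400,290,4,'pics/c13.png')
E
```

```text
[ 0.58008832 -0.143337    0.16717162] 0.01314523514125896
([0.461, 3.755, -0.231], [-0.0007, 0.0025, 0.0227])
```

View pics/c13.png

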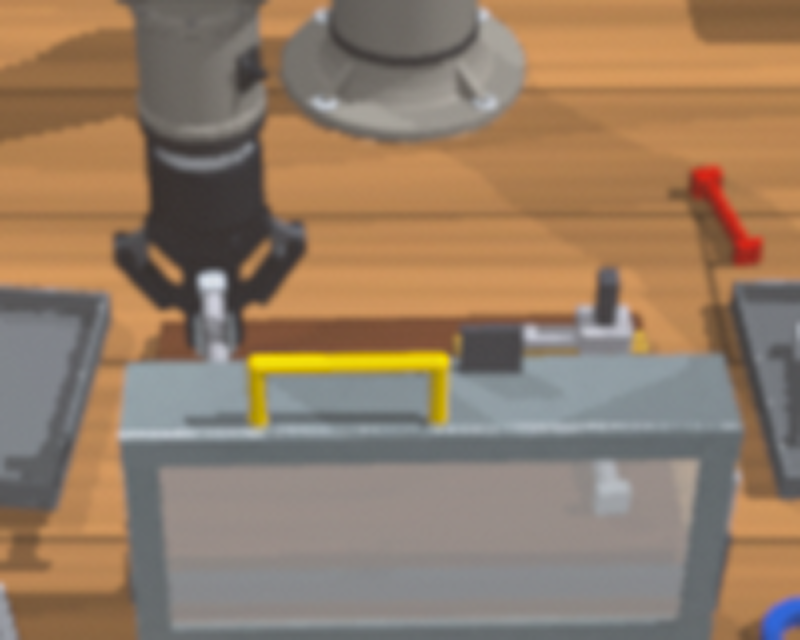

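>>> carry_out:
  rows:
    - {"slide": [0.1, 0.25, -0.1], "dr": [0, 0, 0.02]}
    - {"slide": [0.12, 0.5, -0.2], "dr": [0, 0, 0.023]}
    - {"slide": [0.15, 0.75, -0.23], "dr": [0, 0, 0.023]}
    - {"slide": [0.15, 1, -0.23], "dr": [0, 0, 0.023]}

```text
time: 18.45
position: [0.5385, 0.0049, 0.1963]
ee_rot: [0.045, -3.14, 0.001]
contact_force: [0.6, 0.1, -2.2]
width: 0.0132
```

>>> carry_out:
  rows:
    - {"slide": [0, 0.25, 0], "dr": [0, 0, 0]}
    - {"slide": [0, 0.5, 0], "dr": [0, 0, 0]}
    - {"slide": [0, 0.75, 0], "dr": [0, 0, 0]}
    - {"slide": [0, 1, 0], "dr": [0, 0, 0]}

```text
time: 18.85
position: [0.5342, 0.1548, 0.1953]
ee_rot: [0.046, -3.139, 0.001]
contact_force: [0.4, 0.4, -2.8]
width: 0.0131
```

>>> carry_out:
  rows:
    - {"slide": [0.1, 0.25, 0], "dr": [0, 0, 0]}
    - {"slide": [0.2, 0.5, 0], "dr": [0, 0, 0]}
    - {"slide": [0.3, 0.75, 0], "dr": [0, 0, 0]}
    - {"slide": [0.3, 1, 0], "dr": [0, 0, 0]}

```text
time: 19.25
position: [0.4829, 0.3033, 0.1952]
ee_rot: [0.049, -3.138, 0.003]
contact_force: [1.1, 0.4, -1.8]
width: 0.013
```

```bash
python3 - <<'E'
from h import *
P,Q=pose();print(P,status.get_state()['width'])
print(to([.454,.41,.1],down(np.pi+.03)))
E
```

```text
[0.48293645 0.30332382 0.19519973] 0.012969389039453086
([0.169, 0.718, 0.634], [-0.0006, -0.001, 0.0003])
```

>>> carry_out:
  rows:
    - {"slide": [0.06, 0.25, 0], "dr": [0, 0, 0]}
    - {"slide": [0.12, 0.5, 0.1], "dr": [0, 0, 0]}
    - {"slide": [0.17, 0.72, 0.3], "dr": [0, 0, 0]}
    - {"slide": [0.17, 0.72, 0.45], "dr": [0, 0, 0]}
    - {"slide": [0.17, 0.72, 0.5], "dr": [0, 0, 0]}
    - {"slide": [0.17, 0.72, 0.5], "dr": [0, 0, 0]}

```text
time: 19.85
position: [0.4568, 0.4076, 0.1195]
ee_rot: [0.045, -3.138, 0.006]
contact_force: [0.2, 0.0, -2.4]
width: 0.0132
```

```bash
python3 - <<'E'
from h import *
P,Q=pose();print(P,status.get_state()['width'])
print(to([.454,.41,.011],down(np.pi+.03)))
crop(cams.snapshot('scene'),320,130,520,290,4,'pics/c14.png')
crop(cams.snapshot('top'),40,160,240,320,4,'pics/c15.png')
E
```

```text
[0.45680577 0.40763422 0.11946136] 0.013209362306309414
([0.016, 0.019, 0.723], [-0.0012, -0.001, -0.0005])
```

View pics/c14.png

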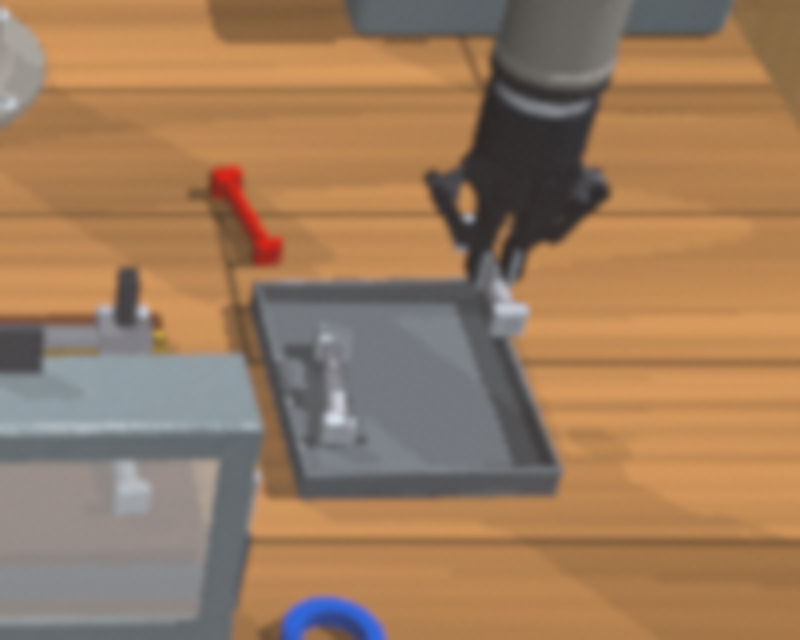

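View pics/c15.png

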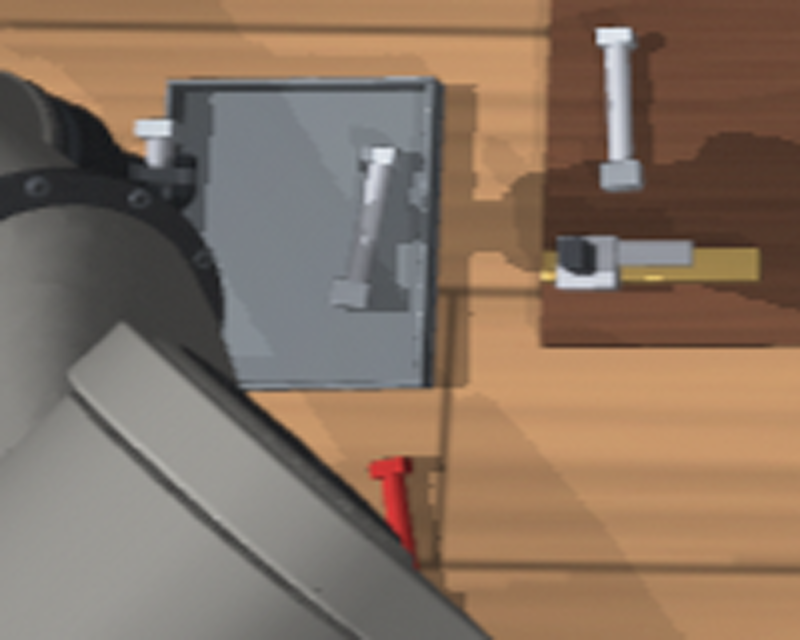

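>>> carry_out:
  rows:
    - {"slide": [0.016, 0.019, 0.25], "dr": [0, 0, 0]}
    - {"slide": [0.016, 0.019, 0.45], "dr": [0, 0, 0]}
    - {"slide": [0.016, 0.019, 0.58], "dr": [0, 0, 0]}
    - {"slide": [0.016, 0.019, 0.65], "dr": [0, 0, 0]}
    - {"slide": [0.016, 0.019, 0.69], "dr": [0, 0, 0]}
    - {"slide": [0.016, 0.019, 0.7], "dr": [0, 0, 0]}
    - {"slide": [0.016, 0.019, 0.7], "dr": [0, 0, 0]}

```text
time: 20.65
position: [0.4556, 0.4129, 0.0176]
ee_rot: [-0.045, 3.14, 0.002]
contact_force: [-0.8, -0.1, -1.6]
width: 0.0132
```

>>> carry_out:
  rows:
    - {"slide": [0, -0.01, 0.015], "dr": [0, 0, 0]}
    - {"slide": [0, -0.01, 0.025], "dr": [0, 0, 0]}
    - {"slide": [0, -0.01, 0.03], "dr": [0, 0, 0]}
    - {"slide": [0, -0.01, 0.03], "dr": [0, 0, 0]}

```text
time: 21.05
position: [0.4552, 0.4109, 0.0126]
ee_rot: [-0.046, 3.141, -0.0]
contact_force: [-1.3, -1.2, 4.5]
width: 0.013
```

>>> carry_out:
  rows:
    - {"slide": [0, 0, 0], "dr": [0, 0, 0]}
    - {"slide": [0, 0, 0], "dr": [0, 0, 0]}
    - {"slide": [0, 0, 0], "dr": [0, 0, 0]}
    - {"slide": [0, 0, 0], "dr": [0, 0, 0]}
  gripper: 0.15

```text
time: 21.45
position: [0.4549, 0.4111, 0.012]
ee_rot: [-0.046, 3.141, 0.0]
contact_force: [-1.0, -0.5, 0.9]
width: 0.036
```

>>> carry_out:
  rows:
    - {"slide": [0, 0, -0.2], "dr": [0, 0, 0]}
    - {"slide": [0, 0, -0.5], "dr": [0, 0, 0]}
    - {"slide": [0, 0, -0.8], "dr": [0, 0, 0]}
    - {"slide": [-0.3, 0, -1], "dr": [0, 0, 0]}
    - {"slide": [-0.6, -0.3, -1], "dr": [0, 0, 0]}
    - {"slide": [-0.6, -0.6, -1], "dr": [0, 0, 0]}
    - {"slide": [-0.6, -1, -1], "dr": [0, 0, 0]}

```text
time: 22.15
position: [0.5504, 0.2791, 0.1621]
ee_rot: [-0.044, 3.14, 0.001]
contact_force: [0.4, -0.5, -0.1]
width: 0.0363
```

>>> carry_out:
  rows:
    - {"slide": [0, -0.3, 0], "dr": [0, 0, 0]}
    - {"slide": [0, -0.6, 0], "dr": [0, 0, 0]}
    - {"slide": [0, -0.85, 0], "dr": [0, 0, 0]}
    - {"slide": [0, -0.85, 0], "dr": [0, 0, 0]}
  gripper: -1

```text
time: 22.55
position: [0.5528, 0.1456, 0.1616]
ee_rot: [0.032, -3.141, 0.007]
contact_force: [0.3, 0.2, 0.1]
width: 0.0853
```

```bash
python3 - <<'E'
from h import *
P,Q=pose();print(P,status.get_state()['width'])
crop(cams.snapshot('scene'),320,130,520,290,4,'pics/c16.png')
crop(cams.snapshot('top'),60,140,260,300,4,'pics/c17.png')
E
```

```text
[0.55279963 0.14564229 0.16155372] 0.08525934806485384
```

View pics/c16.png

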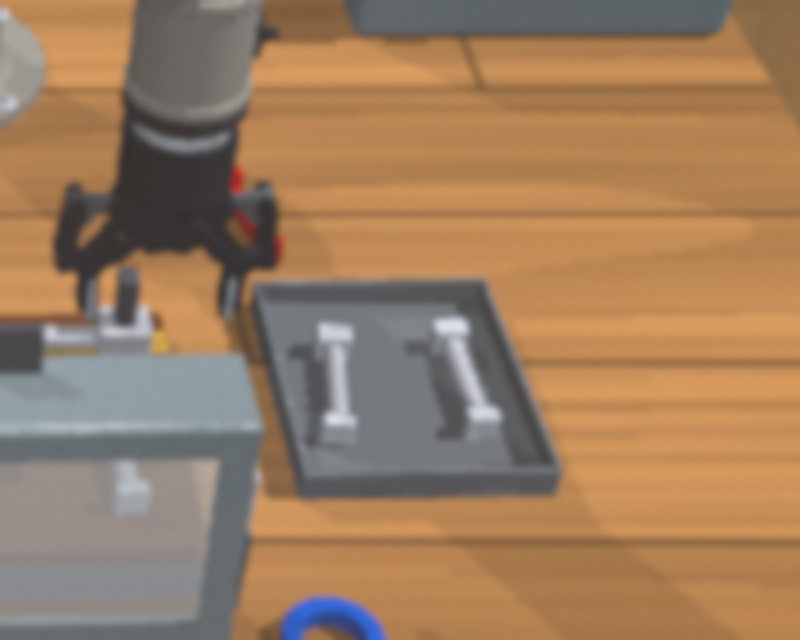

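View pics/c17.png

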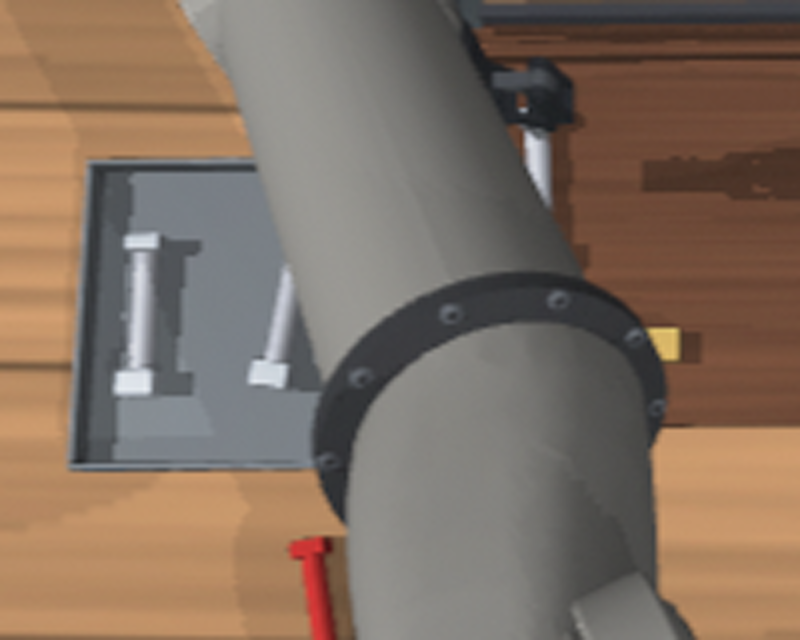

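```bash
python3 - <<'E'
from h import *
print(to([.5443,.1338,.024],down(np.pi+.086)))
E
```

```text
([0.057, -0.122, 0.921], [-0.0, 0.0001, -0.0188])
```

>>> carry_out:
  rows:
    - {"slide": [0.057, -0.082, 0], "dr": [0, 0, -0.019]}
    - {"slide": [0.057, -0.08, 0.2], "dr": [0, 0, -0.019]}
    - {"slide": [0.057, -0.08, 0.4], "dr": [0, 0, -0.019]}
    - {"slide": [0.057, -0.08, 0.5], "dr": [0, 0, -0.019]}
    - {"slide": [0.057, -0.08, 0.5], "dr": [0, 0, -0.019]}

```text
time: 23.15
position: [0.5423, 0.1421, 0.0851]
ee_rot: [0.143, -3.134, 0.0]
contact_force: [-0.4, 0.2, 0.3]
width: 0.0852
```

```bash
python3 - <<'E'
from h import *
print(pose()[0],to([.5443,.1338,.024],down(np.pi+.086)))
crop(cams.snapshot('scene'),270,130,430,270,5,'pics/c18.png')
E
```

```text
[0.54226945 0.14212571 0.08509378] ([-0.01, -0.057, 0.407], [0.0, -0.0013, 0.0017])
```

View pics/c18.png

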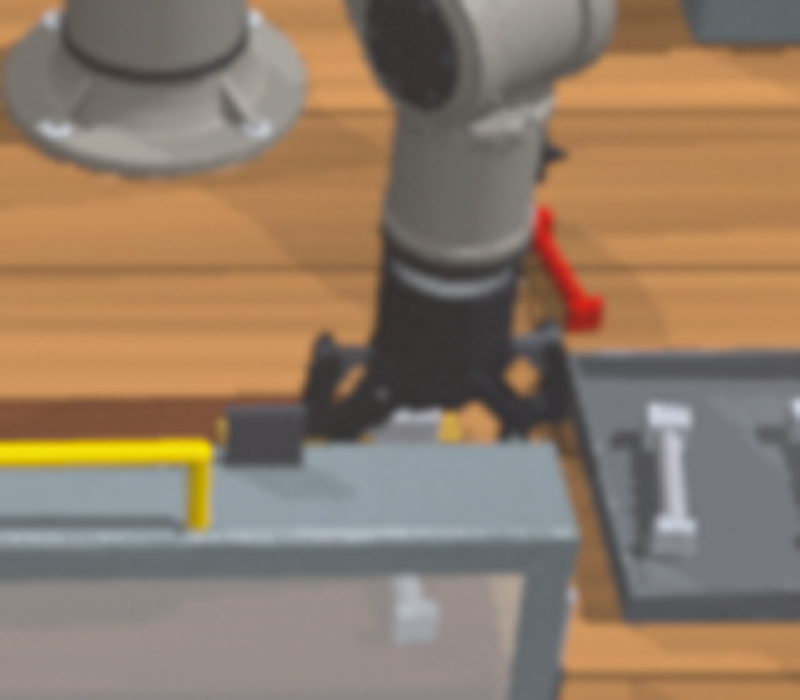

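>>> carry_out:
  rows:
    - {"slide": [-0.01, -0.055, 0.05], "dr": [0, 0, 0]}
    - {"slide": [-0.01, -0.055, 0.2], "dr": [0, 0, 0]}
    - {"slide": [-0.01, -0.055, 0.33], "dr": [0, 0, 0]}
    - {"slide": [-0.01, -0.055, 0.4], "dr": [0, 0, 0]}
    - {"slide": [-0.01, -0.055, 0.41], "dr": [0, 0, 0]}
    - {"slide": [-0.01, -0.055, 0.41], "dr": [0, 0, 0]}

```text
time: 23.8
position: [0.5467, 0.133, 0.0261]
ee_rot: [-0.139, 3.138, 0.0]
contact_force: [0.5, -0.0, -0.5]
width: 0.0856
```

>>> carry_out:
  rows:
    - {"slide": [0, 0, 0], "dr": [0, 0, 0]}
    - {"slide": [0, 0, 0], "dr": [0, 0, 0]}
    - {"slide": [0, 0, 0], "dr": [0, 0, 0]}
    - {"slide": [0, 0, 0], "dr": [0, 0, 0]}
    - {"slide": [0, 0, 0], "dr": [0, 0, 0]}
    - {"slide": [0, 0, 0], "dr": [0, 0, 0]}
    - {"slide": [0, 0, 0], "dr": [0, 0, 0]}
  gripper: 1
  newtons: 70

```text
time: 24.5
position: [0.5463, 0.133, 0.026]
ee_rot: [-0.139, 3.138, -0.0]
contact_force: [-1.0, -1.0, 5.1]
width: 0.0136
```

>>> carry_out:
  rows:
    - {"slide": [0, 0, -0.1], "dr": [0, 0, 0]}
    - {"slide": [0, 0, -0.3], "dr": [0, 0, 0]}
    - {"slide": [0, 0, -0.5], "dr": [0, 0, 0]}
    - {"slide": [0, 0, -0.7], "dr": [0, 0, 0]}
    - {"slide": [0, 0, -0.9], "dr": [0, 0, 0]}
    - {"slide": [0, 0, -0.9], "dr": [0, 0, 0]}

```text
time: 25.1
position: [0.5486, 0.134, 0.1654]
ee_rot: [-0.139, 3.131, 0.003]
contact_force: [-0.3, 1.2, -0.2]
width: 0.0133
```

```bash
python3 - <<'E'
from h import *
P,Q=pose();print(P,status.get_state()['width'])
print(to([.454,.363,.12],down(np.pi+.01)))
crop(cams.snapshot('scene'),270,130,430,270,5,'pics/c19.png')
E
```

```text
[0.54864975 0.1340068  0.16542093] 0.0133341148275894
([0.495, 1.576, 0.301], [0.0005, 0.0025, 0.0251])
```

View pics/c19.png

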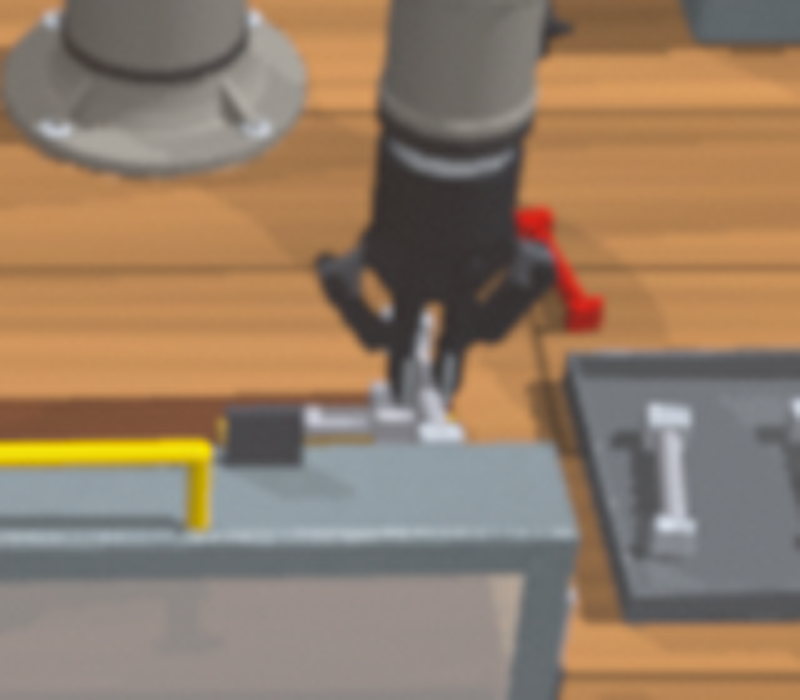

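>>> carry_out:
  rows:
    - {"slide": [0.12, 0.25, -0.05], "dr": [0, 0, 0.02]}
    - {"slide": [0.2, 0.5, -0.05], "dr": [0, 0, 0.025]}
    - {"slide": [0.35, 0.75, -0.05], "dr": [0, 0, 0.025]}
    - {"slide": [0.49, 1, -0.05], "dr": [0, 0, 0.025]}
    - {"slide": [0.49, 1, -0.05], "dr": [0, 0, 0.025]}

```text
time: 25.65
position: [0.4544, 0.2816, 0.1674]
ee_rot: [0.032, -3.138, -0.004]
contact_force: [-0.1, 0.8, -1.6]
width: 0.0131
```

```bash
python3 - <<'E'
from h import *
P,Q=pose();print(P,status.get_state()['width'],status.get_state()['contact_force'])
print(to([.454,.363,.08],down(np.pi+.01)))
E
```

```text
[0.45439369 0.28162082 0.16744661] 0.013087759578754687 [-0.1303709   0.84588731 -1.57762018]
([-0.01, 0.541, 0.584], [0.0008, -0.001, 0.0034])
```

>>> carry_out:
  rows:
    - {"slide": [-0.01, 0.25, 0], "dr": [0, 0, 0]}
    - {"slide": [-0.01, 0.45, 0.05], "dr": [0, 0, 0]}
    - {"slide": [-0.01, 0.54, 0.25], "dr": [0, 0, 0]}
    - {"slide": [-0.01, 0.54, 0.45], "dr": [0, 0, 0]}
    - {"slide": [-0.01, 0.54, 0.58], "dr": [0, 0, 0]}
    - {"slide": [-0.01, 0.54, 0.58], "dr": [0, 0, 0]}

```text
time: 26.25
position: [0.4581, 0.3542, 0.0771]
ee_rot: [0.017, -3.135, 0.008]
contact_force: [1.1, -0.5, -1.6]
width: 0.0133
```

```bash
python3 - <<'E'
from h import *
P,Q=pose();print(P,status.get_state()['width'],status.get_state()['contact_force'])
print(to([.454,.363,.012],down(np.pi+.01)))
crop(cams.snapshot('scene'),320,130,520,290,4,'pics/c20.png')
crop(cams.snapshot('top'),60,140,260,300,4,'pics/c21.png')
E
```

```text
[0.45810946 0.35423414 0.07708418] 0.013296762249575649 [ 1.10647871 -0.51571375 -1.59688902]
([0.024, 0.061, 0.434], [-0.0016, -0.0019, 0.0002])
```

View pics/c20.png

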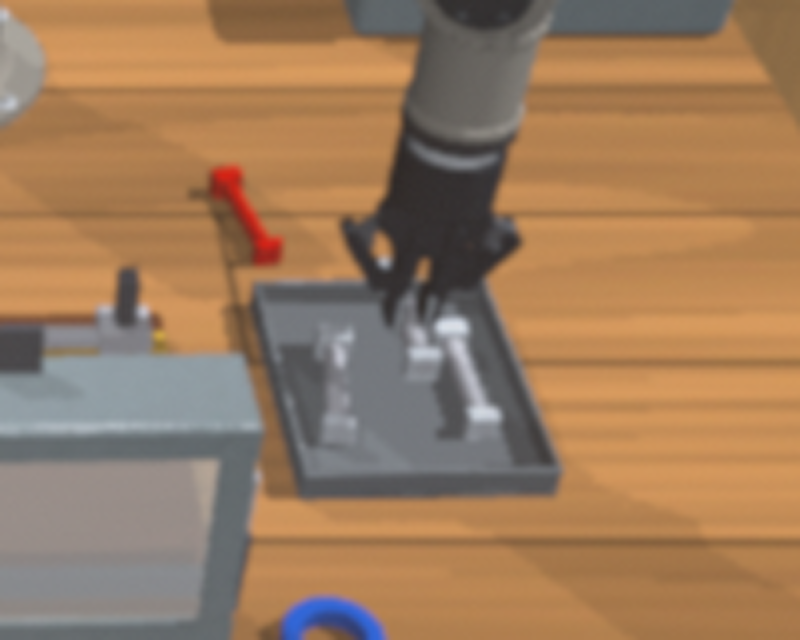

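View pics/c21.png

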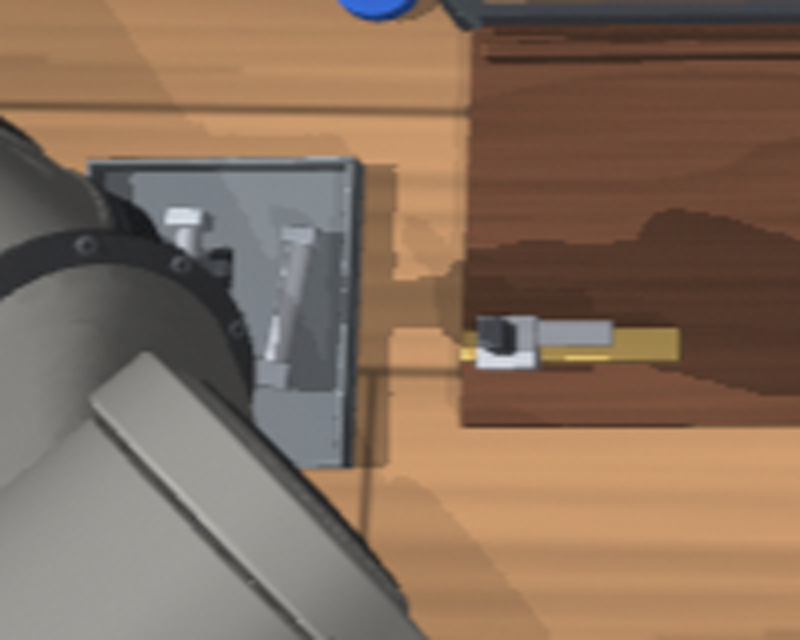

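>>> carry_out:
  rows:
    - {"slide": [0.01, 0.045, 0.1], "dr": [0, 0, 0]}
    - {"slide": [0.02, 0.045, 0.22], "dr": [0, 0, 0]}
    - {"slide": [0.02, 0.045, 0.33], "dr": [0, 0, 0]}
    - {"slide": [0.02, 0.045, 0.39], "dr": [0, 0, 0]}
    - {"slide": [0.02, 0.045, 0.41], "dr": [0, 0, 0]}
    - {"slide": [0.02, 0.045, 0.42], "dr": [0, 0, 0]}
    - {"slide": [0.02, 0.045, 0.42], "dr": [0, 0, 0]}

```text
time: 27.05
position: [0.4576, 0.3638, 0.0184]
ee_rot: [-0.016, 3.141, 0.001]
contact_force: [0.3, -0.1, -1.6]
width: 0.0129
```

>>> carry_out:
  rows:
    - {"slide": [0, 0, 0.02], "dr": [0, 0, 0]}
    - {"slide": [0, 0, 0.035], "dr": [0, 0, 0]}
    - {"slide": [0, 0, 0.045], "dr": [0, 0, 0]}
    - {"slide": [0, 0, 0.045], "dr": [0, 0, 0]}

```text
time: 27.45
position: [0.4573, 0.3635, 0.0112]
ee_rot: [0.016, -3.142, 0.0]
contact_force: [0.2, -0.4, -1.3]
width: 0.013
```

>>> carry_out:
  rows:
    - {"slide": [0, 0, 0], "dr": [0, 0, 0]}
    - {"slide": [0, 0, 0], "dr": [0, 0, 0]}
    - {"slide": [0, 0, 0], "dr": [0, 0, 0]}
    - {"slide": [0, 0, 0], "dr": [0, 0, 0]}
  gripper: 0.2

```text
time: 27.85
position: [0.4573, 0.3636, 0.0114]
ee_rot: [-0.016, 3.141, 0.0]
contact_force: [-0.1, 0.8, 1.2]
width: 0.0344
```

>>> carry_out:
  rows:
    - {"slide": [0, 0, -0.2], "dr": [0, 0, 0]}
    - {"slide": [0, 0, -0.5], "dr": [0, 0, 0]}
    - {"slide": [0, 0, -0.8], "dr": [0, 0, 0]}
    - {"slide": [-0.3, 0, -1], "dr": [0, 0, 0]}
    - {"slide": [-0.6, -0.3, -1], "dr": [0, 0, 0]}
    - {"slide": [-0.9, -0.6, -1], "dr": [0, 0, 0]}
    - {"slide": [-0.9, -1, -1], "dr": [0, 0, 0]}

```text
time: 28.55
position: [0.5881, 0.2471, 0.1618]
ee_rot: [-0.016, 3.139, 0.003]
contact_force: [1.0, -0.6, -1.3]
width: 0.0338
```

>>> carry_out:
  rows:
    - {"slide": [0, -0.3, -0.3], "dr": [0, 0, 0]}
    - {"slide": [0, -0.6, -0.6], "dr": [0, 0, 0]}
    - {"slide": [0, -0.8, -0.8], "dr": [0, 0, 0]}
    - {"slide": [0, -1, -1], "dr": [0, 0, 0]}
    - {"slide": [0, -1, -1], "dr": [0, 0, 0]}

```text
time: 29.05
position: [0.5887, 0.0925, 0.3157]
ee_rot: [-0.006, 3.135, -0.002]
contact_force: [1.2, 0.5, -0.0]
width: 0.0341
```

>>> carry_out:
  rows:
    - {"slide": [0, -0.3, -0.2], "dr": [0, 0, 0]}
    - {"slide": [0, -0.6, -0.2], "dr": [0, 0, 0]}
    - {"slide": [0, -0.8, -0.2], "dr": [0, 0, 0]}
    - {"slide": [0, -1, -0.2], "dr": [0, 0, 0]}
    - {"slide": [0, -1, -0.2], "dr": [0, 0, 0]}

```text
time: 29.55
position: [0.5876, -0.0579, 0.3402]
ee_rot: [0.005, -3.14, 0.004]
contact_force: [0.0, -0.5, -0.5]
width: 0.034
```

```bash
python3 - <<'E'
from h import *
s=status.get_state();print(s['time'],s['position'],s['joint_positions'])
crop(cams.snapshot('scene'),140,150,500,330,2.2,'pics/c22.png')
crop(cams.snapshot('top'),60,110,320,300,3,'pics/c23.png')
E
```

```text
29.55 [ 0.58760955 -0.05789388  0.34024133] [ 0.30828993  0.28507487 -0.39958142  1.60158551  0.11677577  1.27978685
  1.46352958]
```

View pics/c22.png

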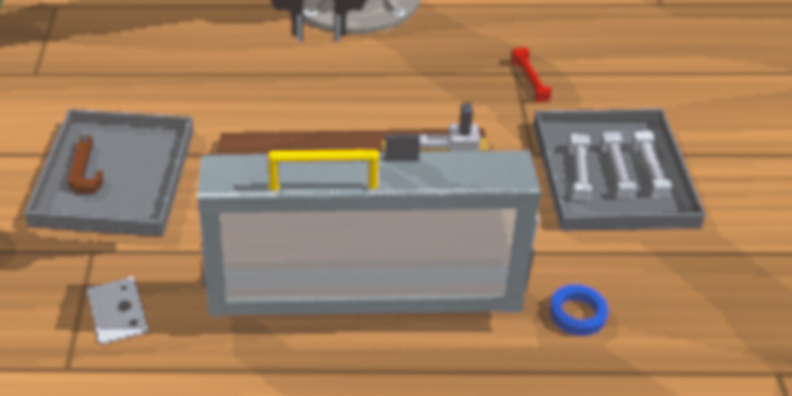

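View pics/c23.png

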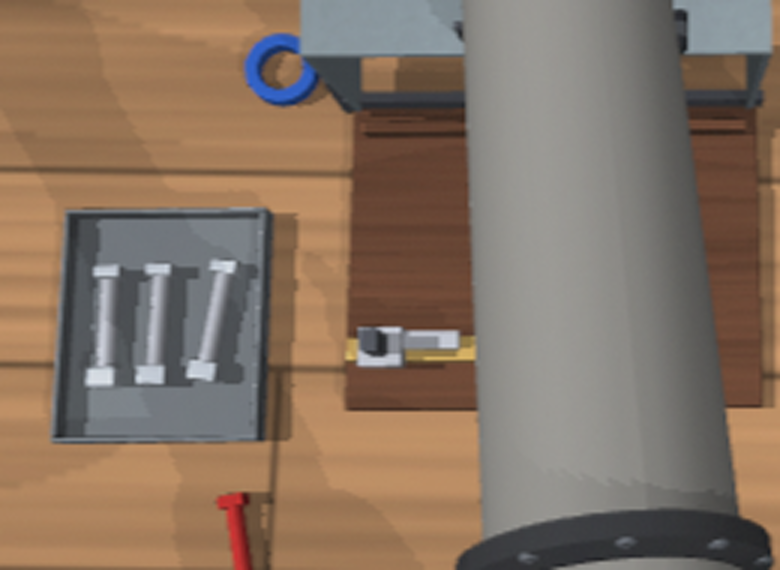

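>>> carry_out:
  rows:
    - {"slide": [0, 0, -0.3], "dr": [0, 0, 0.25]}
    - {"slide": [0, 0, -0.3], "dr": [0, 0, 0.25]}
    - {"slide": [0, 0, -0.3], "dr": [0, 0, 0.25]}
    - {"slide": [0, 0, -0.3], "dr": [0, 0, 0.25]}
    - {"slide": [0, 0, -0.3], "dr": [0, 0, 0.25]}
    - {"slide": [0, 0, -0.3], "dr": [0, 0, 0.25]}
    - {"slide": [0, 0, -0.3], "dr": [0, 0, 0.4]}
    - {"slide": [0, 0, -0.3], "dr": [0, 0, 0.4]}
    - {"slide": [0, 0, -0.3], "dr": [0, 0, 0.4]}
    - {"slide": [0, 0, -0.3], "dr": [0, 0, 0.5]}
    - {"slide": [0, 0, -0.3], "dr": [0, 0, 0.5]}
    - {"slide": [0, 0, -0.3], "dr": [0, 0, 0.5]}
  gripper: -0.2

```text
time: 30.85
position: [0.588, -0.0499, 0.3858]
ee_rot: [-2.21, -2.231, -0.0]
contact_force: [0.8, 0.0, 0.2]
width: 0.0512
```

```bash
python3 - <<'E'
from h import *
sc=cams.snapshot('scene')
L=np.array([.5682,-.0064]);c,s=np.cos(.018),np.sin(.018)
for th in(1.40,1.45,1.5,1.55):
    a=.228+th;lx=.1-.2433*np.cos(a);z=.03+.2433*np.sin(a)
    w=[[L[0]+c*lx-s*y,L[1]+s*lx+c*y,z] for y in(-.104,-.049,.006)]
    print(th,np.round(w[1],4),proj('scene',w).round(1).tolist())
b=back('scene',[[262.7,220.5],[311.8,220.5]],.27);print(b)
crop(sc,240,190,340,265,8,'pics/c24.png')
print(pose()[0],to([.707,-.0535,.36],down(.018+np.pi/2)))
E
```

```text
1.4 [ 0.683  -0.0533  0.2729] [[264.2, 213.2], [286.7, 212.9], [309.3, 212.6]]
1.45 [ 0.6951 -0.0531  0.2719] [[264.1, 216.9], [286.8, 216.6], [309.6, 216.3]]
1.5 [ 0.7071 -0.0529  0.2703] [[264.0, 220.7], [286.9, 220.4], [309.8, 220.2]]
1.55 [ 0.7191 -0.0527  0.2681] [[264.0, 224.8], [287.0, 224.5], [310.1, 224.2]]
[[ 0.70699613 -0.11116291  0.27      ]
 [ 0.70702542  0.0068104   0.27      ]]
[ 0.58798954 -0.04990819  0.38580927] ([-0.032, 0.793, 0.172], [-0.0002, -0.0003, -0.0025])
```

View pics/c24.png

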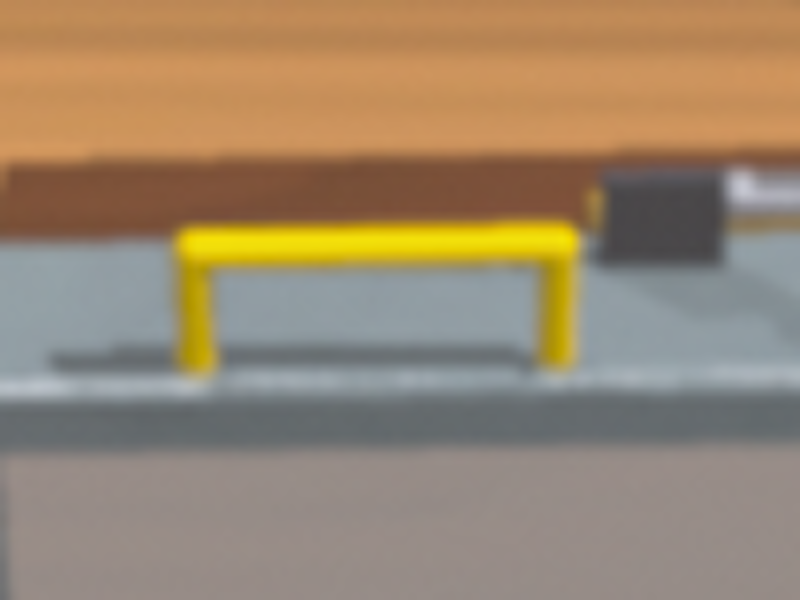

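>>> carry_out:
  rows:
    - {"slide": [-0.03, 0.3, 0], "dr": [0, 0, 0]}
    - {"slide": [-0.03, 0.6, 0], "dr": [0, 0, 0]}
    - {"slide": [-0.03, 0.79, 0], "dr": [0, 0, 0]}
    - {"slide": [-0.03, 0.79, 0.2], "dr": [0, 0, 0]}
    - {"slide": [-0.03, 0.79, 0.3], "dr": [0, 0, 0]}
    - {"slide": [-0.03, 0.79, 0.3], "dr": [0, 0, 0]}

```text
time: 31.5
position: [0.7048, -0.0545, 0.3377]
ee_rot: [-2.204, -2.232, 0.006]
contact_force: [-0.4, -0.3, -0.4]
width: 0.0513
```

```bash
python3 - <<'E'
from h import *
print(pose()[0],to([.707,-.0535,.255],down(.018+np.pi/2)))
E
```

```text
[ 0.70483842 -0.05449743  0.33766585] ([0.006, 0.018, 0.551], [-0.002, -0.0002, -0.0017])
```

>>> carry_out:
  rows:
    - {"slide": [0.006, 0.01, 0.15], "dr": [0, 0, 0]}
    - {"slide": [0.006, 0.01, 0.3], "dr": [0, 0, 0]}
    - {"slide": [0.006, 0.01, 0.43], "dr": [0, 0, 0]}
    - {"slide": [0.006, 0.01, 0.52], "dr": [0, 0, 0]}
    - {"slide": [0.006, 0.01, 0.54], "dr": [0, 0, 0]}
    - {"slide": [0.006, 0.01, 0.54], "dr": [0, 0, 0]}

```text
time: 32.1
position: [0.7081, -0.0548, 0.2609]
ee_rot: [2.209, 2.233, 0.001]
contact_force: [1.1, -0.8, -0.3]
width: 0.0511
```

>>> carry_out:
  rows:
    - {"slide": [0, 0, 0], "dr": [0, 0, 0]}
    - {"slide": [0, 0, 0], "dr": [0, 0, 0]}
    - {"slide": [0, 0, 0], "dr": [0, 0, 0]}
    - {"slide": [0, 0, 0], "dr": [0, 0, 0]}
    - {"slide": [0, 0, 0], "dr": [0, 0, 0]}
    - {"slide": [0, 0, 0], "dr": [0, 0, 0]}
  gripper: 1
  newtons: 40

```text
time: 32.7
position: [0.7089, -0.055, 0.2613]
ee_rot: [2.209, 2.232, 0.003]
contact_force: [1.6, -0.6, 5.0]
width: 0.0103
```

```bash
python3 - <<'E'
from h import *
s=status.get_state();P,Q=pose();print(P,s['contact_force'],s['width'])
hx=.6691;r=.2433
b0=np.array([hx-r*np.cos(1.728),.03+r*np.sin(1.728)])
for th in np.arange(1.5,-.01,-.1):
    a=.2280+th
    d=np.array([hx-r*np.cos(a),.03+r*np.sin(a)])-b0
    print(round(th,2),to(P+[d[0],d[0]*.018,d[1]])[0])
E
```

```text
[ 0.70894492 -0.05496374  0.2613288 ] [ 1.56656851 -0.58189319  5.00262382] 0.01027694224048048
1.5 [0.0, 0.0, 0.0]
1.4 [-0.001, -0.161, -0.018]
1.3 [-0.002, -0.323, -0.019]
1.2 [-0.004, -0.485, -0.005]
1.1 [-0.005, -0.644, 0.026]
1.0 [-0.006, -0.799, 0.072]
0.9 [-0.007, -0.949, 0.134]
0.8 [-0.008, -1.092, 0.21]
0.7 [-0.009, -1.227, 0.301]
0.6 [-0.01, -1.352, 0.404]
0.5 [-0.011, -1.466, 0.519]
0.4 [-0.012, -1.568, 0.645]
0.3 [-0.013, -1.657, 0.781]
0.2 [-0.013, -1.732, 0.924]
0.1 [-0.014, -1.792, 1.075]
-0.0 [-0.014, -1.837, 1.231]
```

>>> carry_out:
  rows:
    - {"slide": [0, -0.08, -0.01], "dr": [0, 0, 0]}
    - {"slide": [-0.001, -0.161, -0.018], "dr": [0, 0, 0]}
    - {"slide": [-0.001, -0.242, -0.019], "dr": [0, 0, 0]}
    - {"slide": [-0.002, -0.323, -0.019], "dr": [0, 0, 0]}
    - {"slide": [-0.003, -0.404, -0.013], "dr": [0, 0, 0]}
    - {"slide": [-0.004, -0.485, -0.005], "dr": [0, 0, 0]}
    - {"slide": [-0.004, -0.565, 0.01], "dr": [0, 0, 0]}
    - {"slide": [-0.005, -0.644, 0.026], "dr": [0, 0, 0]}
    - {"slide": [-0.006, -0.722, 0.048], "dr": [0, 0, 0]}
    - {"slide": [-0.006, -0.799, 0.072], "dr": [0, 0, 0]}
    - {"slide": [-0.007, -0.875, 0.102], "dr": [0, 0, 0]}
    - {"slide": [-0.007, -0.949, 0.134], "dr": [0, 0, 0]}

```text
time: 33.9
position: [0.5647, -0.0581, 0.2398]
ee_rot: [-2.21, -2.232, 0.002]
contact_force: [1.9, -2.2, -1.6]
width: 0.0096
```

```bash
python3 - <<'E'
from h import *
s=status.get_state();P,Q=pose();print(P,s['contact_force'],s['width'],s['joint_positions'])
crop(cams.snapshot('scene'),140,100,500,330,2.2,'pics/c25.png')
E
```

```text
[ 0.56466437 -0.05805462  0.23976219] [ 1.88494853 -2.243353   -1.62612878] 0.009552113956892828 [ 0.15740686  0.3035682  -0.20337836  1.79573219  0.07036639  1.05030553
 -0.06205871]
```

View pics/c25.png

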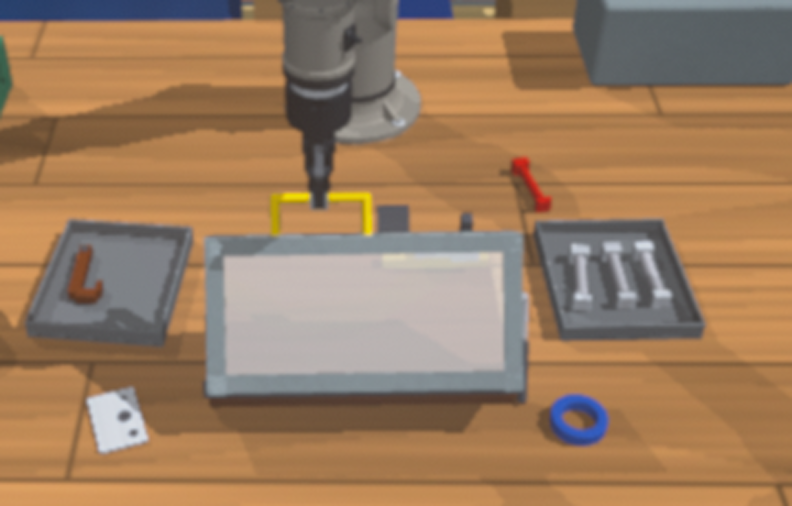

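>>> carry_out:
  rows:
    - {"slide": [0, -0.073, 0.036], "dr": [0, 0, 0]}
    - {"slide": [-0.001, -0.143, 0.076], "dr": [0, 0, 0]}
    - {"slide": [-0.001, -0.212, 0.12], "dr": [0, 0, 0]}
    - {"slide": [-0.002, -0.278, 0.167], "dr": [0, 0, 0]}
    - {"slide": [-0.002, -0.342, 0.217], "dr": [0, 0, 0]}
    - {"slide": [-0.003, -0.403, 0.27], "dr": [0, 0, 0]}
    - {"slide": [-0.003, -0.461, 0.326], "dr": [0, 0, 0]}
    - {"slide": [-0.004, -0.517, 0.385], "dr": [0, 0, 0]}
    - {"slide": [-0.004, -0.57, 0.447], "dr": [0, 0, 0]}
    - {"slide": [-0.005, -0.619, 0.511], "dr": [0, 0, 0]}
    - {"slide": [-0.005, -0.665, 0.578], "dr": [0, 0, 0]}
    - {"slide": [-0.006, -0.708, 0.647], "dr": [0, 0, 0]}
    - {"slide": [-0.006, -0.747, 0.718], "dr": [0, 0, 0]}
    - {"slide": [-0.006, -0.783, 0.79], "dr": [0, 0, 0]}
    - {"slide": [-0.007, -0.815, 0.865], "dr": [0, 0, 0]}
    - {"slide": [-0.007, -0.843, 0.941], "dr": [0, 0, 0]}

```text
time: 35.55
position: [0.4395, -0.0602, 0.0983]
ee_rot: [2.21, 2.232, 0.002]
contact_force: [2.5, -5.2, -2.5]
width: 0.0102
```

>>> carry_out:
  rows:
    - {"slide": [0, -0.02, 0.05], "dr": [0, 0, 0]}
    - {"slide": [0, -0.033, 0.1], "dr": [0, 0, 0]}
    - {"slide": [0, -0.042, 0.14], "dr": [0, 0, 0]}
    - {"slide": [0, -0.045, 0.155], "dr": [0, 0, 0]}
    - {"slide": [0, -0.045, 0.155], "dr": [0, 0, 0]}

```text
time: 36.05
position: [0.434, -0.0602, 0.0782]
ee_rot: [2.209, 2.231, 0.002]
contact_force: [-8.3, -5.3, 35.1]
width: 0.01
```

>>> carry_out:
  rows:
    - {"slide": [0, 0, -0.02], "dr": [0, 0, 0]}
    - {"slide": [0, 0, -0.02], "dr": [0, 0, 0]}
    - {"slide": [0, 0, -0.02], "dr": [0, 0, 0]}
    - {"slide": [0, 0, -0.02], "dr": [0, 0, 0]}
    - {"slide": [0, 0, -0.2], "dr": [0, 0, 0]}
    - {"slide": [0, 0, -0.4], "dr": [0, 0, 0]}
    - {"slide": [0, 0, -0.7], "dr": [0, 0, 0]}
  gripper: 0.1

```text
time: 36.75
position: [0.4308, -0.0595, 0.18]
ee_rot: [-2.207, -2.23, 0.004]
contact_force: [1.7, 0.2, -0.5]
width: 0.0385
```

```bash
python3 - <<'E'
from h import *
P,Q=pose();print(P,status.get_state()['contact_force'])
crop(cams.snapshot('scene'),225,150,385,270,5,'pics/c26.png')
print(to([.4295,.1462,.17],down(.018)))
E
```

```text
[ 0.43078774 -0.05952304  0.17995388] [ 1.70688294  0.1743526  -0.51435896]
([1.372, -0.026, 0.116], [0.0018, -0.0018, 0.4976])
```

View pics/c26.png

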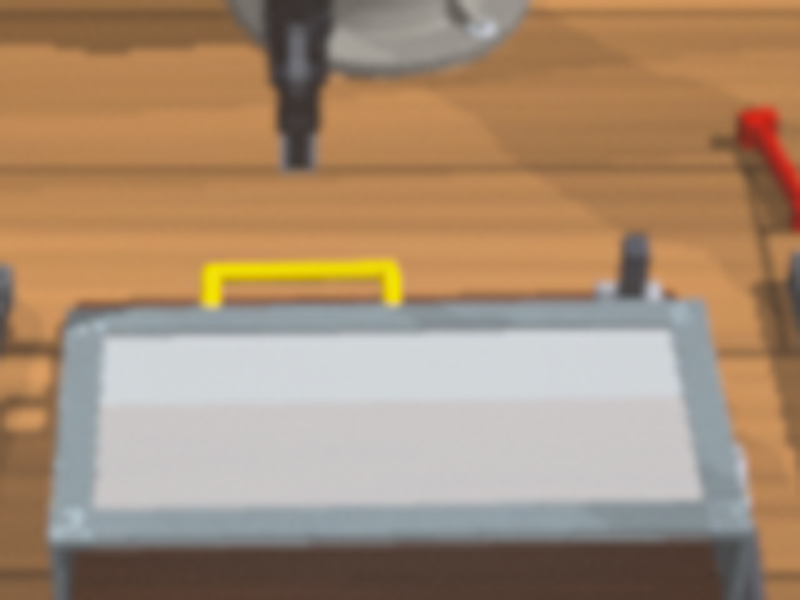

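>>> carry_out:
  rows:
    - {"slide": [0.3, 0, 0], "dr": [0, 0, -0.25]}
    - {"slide": [0.6, 0, 0], "dr": [0, 0, -0.25]}
    - {"slide": [0.8, 0, 0], "dr": [0, 0, -0.25]}
    - {"slide": [0.95, 0, 0], "dr": [0, 0, -0.25]}
    - {"slide": [0.95, 0, 0], "dr": [0, 0, -0.25]}
    - {"slide": [0.95, 0, 0], "dr": [0, 0, -0.25]}
    - {"slide": [0.95, 0, 0], "dr": [0, 0, -0.4]}
    - {"slide": [0.95, 0, 0], "dr": [0, 0, -0.4]}
    - {"slide": [0.95, 0, 0], "dr": [0, 0, -0.4]}
    - {"slide": [0.95, 0, 0], "dr": [0, 0, -0.5]}
    - {"slide": [0.95, 0, 0], "dr": [0, 0, -0.5]}
    - {"slide": [0.95, 0, 0], "dr": [0, 0, -0.5]}
  gripper: -0.6

```text
time: 38.0
position: [0.4308, 0.0828, 0.1802]
ee_rot: [0.024, -3.141, -0.001]
contact_force: [0.4, 0.5, 0.4]
width: 0.0685
```

```bash
python3 - <<'E'
from h import *
P,Q=pose();print(P,status.get_state()['joint_positions'])
print(to([.4295,.1462,.08],down(.018+np.pi)))
E
```

```text
[0.43083358 0.08277061 0.18015156] [ 0.15792894  0.1943439  -0.53924887  2.11882531  0.13032673  0.86009059
  1.12761216]
([0.002, 0.423, 0.668], [0.0002, -0.0002, -0.0009])
```

>>> carry_out:
  rows:
    - {"slide": [0, 0.2, 0], "dr": [0, 0, 0]}
    - {"slide": [0, 0.42, 0], "dr": [0, 0, 0]}
    - {"slide": [0, 0.42, 0.1], "dr": [0, 0, 0]}
    - {"slide": [0, 0.42, 0.3], "dr": [0, 0, 0]}
    - {"slide": [0, 0.42, 0.5], "dr": [0, 0, 0]}
    - {"slide": [0, 0.42, 0.62], "dr": [0, 0, 0]}
    - {"slide": [0, 0.42, 0.65], "dr": [0, 0, 0]}
    - {"slide": [0, 0.42, 0.65], "dr": [0, 0, 0]}

```text
time: 38.8
position: [0.4299, 0.1457, 0.0826]
ee_rot: [0.017, -3.14, 0.0]
contact_force: [0.4, 0.0, 0.5]
width: 0.0684
```

>>> carry_out:
  rows:
    - {"slide": [0, 0, 0], "dr": [0, 0, 0]}
    - {"slide": [0, 0, 0], "dr": [0, 0, 0]}
    - {"slide": [0, 0, 0], "dr": [0, 0, 0]}
    - {"slide": [0, 0, 0], "dr": [0, 0, 0]}
    - {"slide": [0, 0, 0], "dr": [0, 0, 0]}
    - {"slide": [0, 0, 0], "dr": [0, 0, 0]}
    - {"slide": [0, 0, 0], "dr": [0, 0, 0]}
  gripper: 1

```text
time: 39.5
position: [0.4309, 0.1457, 0.084]
ee_rot: [-0.017, 3.14, -0.0]
contact_force: [-0.9, -1.3, 4.2]
width: 0.0151
```

>>> carry_out:
  rows:
    - {"slide": [0, -0.1, 0], "dr": [0, 0, 0]}
    - {"slide": [0, -0.2, 0], "dr": [0, 0, 0]}
    - {"slide": [0, -0.3, 0], "dr": [0, 0, 0]}
    - {"slide": [0, -0.38, 0], "dr": [0, 0, 0]}
    - {"slide": [0, -0.42, 0], "dr": [0, 0, 0]}
    - {"slide": [0, -0.44, 0], "dr": [0, 0, 0]}
    - {"slide": [0, -0.45, 0], "dr": [0, 0, 0]}
    - {"slide": [0, -0.45, 0], "dr": [0, 0, 0]}

```text
time: 40.3
position: [0.4324, 0.0807, 0.084]
ee_rot: [-0.019, 3.138, 0.006]
contact_force: [1.5, 8.3, 3.3]
width: 0.0153
```

>>> carry_out:
  rows:
    - {"slide": [0, -0.01, 0], "dr": [0, 0, 0]}
    - {"slide": [0, -0.02, 0], "dr": [0, 0, 0]}
    - {"slide": [0, -0.02, 0], "dr": [0, 0, 0]}

```text
time: 40.6
position: [0.4325, 0.0805, 0.084]
ee_rot: [-0.022, 3.137, 0.011]
contact_force: [1.3, 15.8, 0.3]
width: 0.0149
```

>>> carry_out:
  rows:
    - {"slide": [0, 0.02, 0], "dr": [0, 0, 0]}
    - {"slide": [0, 0.02, 0], "dr": [0, 0, 0]}
    - {"slide": [0, 0.02, 0], "dr": [0, 0, 0]}
    - {"slide": [0, 0.02, 0], "dr": [0, 0, 0]}
    - {"slide": [0, 0.02, -0.2], "dr": [0, 0, 0]}
    - {"slide": [0, 0.02, -0.5], "dr": [0, 0, 0]}
    - {"slide": [0, 0.02, -0.8], "dr": [0, 0, 0]}
    - {"slide": [0, -0.2, -1], "dr": [0, 0, 0]}
    - {"slide": [0, -0.5, -1], "dr": [0, 0, 0]}
    - {"slide": [0, -0.8, -1], "dr": [0, 0, 0]}
    - {"slide": [0, -1, -1], "dr": [0, 0, 0]}
  gripper: -0.4

```text
time: 41.7
position: [0.432, -0.0786, 0.2335]
ee_rot: [-0.011, 3.141, -0.002]
contact_force: [1.1, -0.1, -0.3]
width: 0.0598
```

>>> carry_out:
  rows:
    - {"slide": [0, -0.3, 0], "dr": [0, 0, 0]}
    - {"slide": [0, -0.6, 0], "dr": [0, 0, 0]}
    - {"slide": [0, -1, 0], "dr": [0, 0, 0]}
    - {"slide": [0, -1, 0], "dr": [0, 0, 0]}

```text
time: 42.1
position: [0.4326, -0.2314, 0.2329]
ee_rot: [0.002, -3.141, 0.003]
contact_force: [0.1, -0.1, 0.3]
width: 0.0596
```

>>> carry_out:
  rows:
    - {"slide": [0, -0.3, 0], "dr": [0, 0, 0]}
    - {"slide": [0, -0.6, 0], "dr": [0, 0, 0]}
    - {"slide": [0, -1, 0], "dr": [0, 0, 0]}
    - {"slide": [0, -1, 0], "dr": [0, 0, 0]}

```text
time: 42.5
position: [0.4336, -0.3811, 0.2327]
ee_rot: [0.004, -3.14, 0.004]
contact_force: [-0.9, -0.0, -0.7]
width: 0.0598
```

```bash
python3 - <<'E'
from h import *
P,Q=pose();print(P,status.get_state()['time'])
t=cams.snapshot('top');crop(t,160,130,320,250,5,'pics/c27.png');cv2.imwrite('pics/topend.png',t)
cv2.imwrite('pics/sceneend.png',cams.snapshot('scene'))
E
```

```text
[ 0.4335703  -0.38105373  0.23272602] 42.5
```

View pics/c27.png

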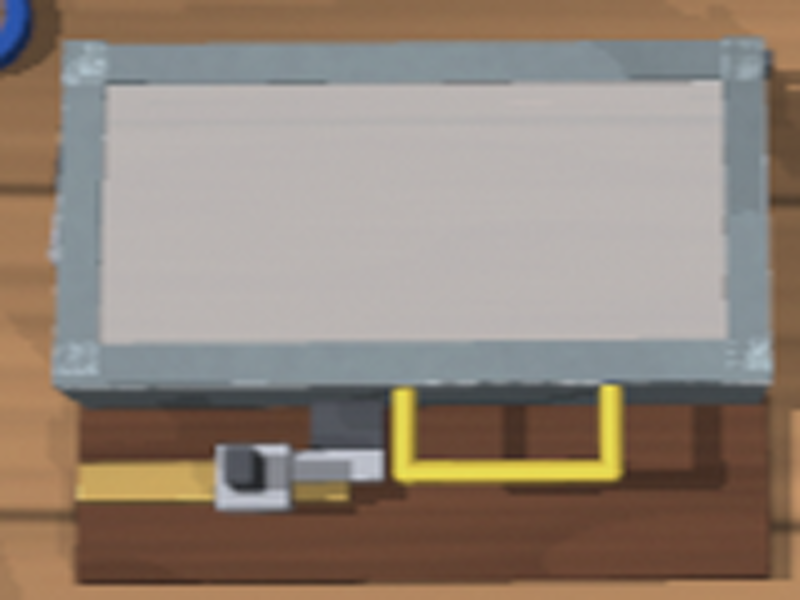

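View pics/topend.png

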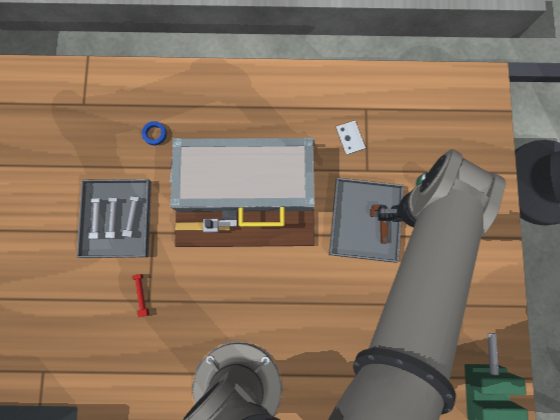

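View pics/sceneend.png

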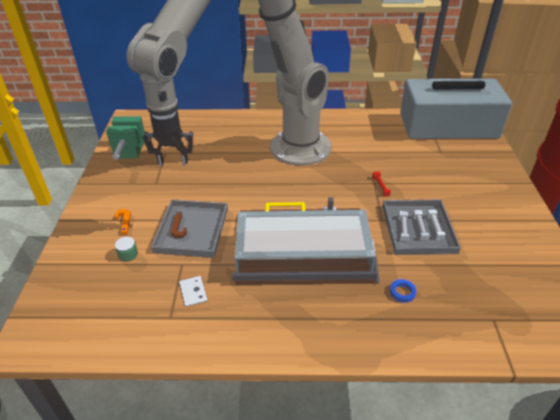

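```bash
python3 -c "
from bench import ticket
print(ticket.close_job())"
```

```text
the job is handed in; nothing more can be done
None
```

The job is done and handed in at about 42.6 s of the 210 s allowed, though the hand-in gives no verdict.

I drew the bolt to its stop and swung the hood open until it held by itself. The locker held only two stainless pins and no latches. Both pins went into the left tray, the one that already held a pin. Then I shut the hood and slid the bolt home until it stopped moving against about 16 N.

**Last pictures:**
- The locker is empty, and the hood, handle and bolt are back where they were at the start. The bolt post sits about 2–3 mm further towards home than in the first picture.
- All three pins lie flat and apart on the left tray's floor, and the old latch is still in the right tray.
- The ring, the gauge plate, the tin and the two look-alikes (red pin, orange latch) look unmoved. The tin and part of the orange latch were hidden by the arm in the top picture and were checked only in the scene picture.

**What disagreed:** The trained networks missed the pins under the shut hood. They also reported a few false finds, such as a latch at the gauge plate. I went by the pictures and the camera geometry there instead. The gripper read 13 mm on the 16 mm pin shafts, but neither pin slipped.

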